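# Crank the chassis vice shut on an amplifier case

## Robot

A 7-joint arm with a two-finger parallel gripper is mounted at the origin on the work surface. World frame = base frame: x ahead of the robot, y to its left, z up, the work surface at z = 0. Lengths are in m, angles in rad, forces in N, time in s.
With the tool pointing down it reaches from about 0.425 to 0.95 m from the base axis. Payload 4.7 kg.
Tool frame: the origin (TCP) lies on the centre line of the jaws, within the pads' length; the fingertips stand 19 mm ahead of it and the grasp point (between the pads) is the TCP; z points along the fingers, y is the direction in which the jaws open and shut (so a half turn about z gives the same grasp; the last joint's range is limited). The gripper opens to 85 mm and grips with 20 to 120 N. Pads are 22 mm wide; open, the fingers measure 114 mm over their backs; the gripper's body (76 mm by 85 mm) begins 54 mm behind the grasp point. The pads swing forward as they close: fully open they stand 13 mm farther back than shut.
Start: joints at [-1.225, 0.469, -0.049, 1.532, 0.024, 1.141, -0.082], TCP at [0.247, 0.628, 0.25] pointing down, gripper open.
Joint ranges: [-2.59, 2.59], [-0.33, 1.99], [-1.39, 1.29], [0.1, 2.45], [-1.04, 4.18], [0.21, 1.99], [-2.66, 2.66]. Speed limits (rad/s): [2.57, 2.57, 3.14, 3.14, 3.14, 3.14, 3.14].

## Interface

Orientations are given as a unit quaternion [w, x, y, z].
In Python, from plant import monitor, vision, robot gives the robot as it stands.
- The arm moves only by the tool move_arm, never from a script. Its argument "deltas" is a list of rows, each an object of numbers: "tx", "ty", "tz": the shift along the tool's x, y, z in m; "rx", "ry", "rz": the turn, a rotation vector about the tool's x, y, z in degrees; "fingers": the finger opening in m, from 0 to 0.0854. In form: [{"tx": .., "ty": .., "tz": .., "rx": .., "ry": .., "rz": .., "fingers": ..}, ...]. A call has 1 to 20 rows; each row is the pose to reach, as a shift and turn from the pose measured when the call began, along the tool's axes at that moment; what a row does not reach only later rows make up. A row lasts 1/8 s, in which the tool goes at most 62.5 mm and 10.7 degrees, less where a joint would pass 70% of its speed; a pose out of reach is approached as far as the arm can. A call with a gripper value outside its range is refused whole. The fingers move at their own pace and stop on an object; "squeeze" is the grip in N (left out, the last holds). Time passes only in rows, so rows that repeat a pose let the fingers close. It gives the time, the measured TCP pose, the force and the opening at its end, in the units of the state.
- monitor.sense(): the state, without advancing time (a new reading comes with each control period).
- vision.grab_frame(name): name is "scene" or "top" or "wrist"; returns a dict with "frame" (384x512x3 uint8, blue, green, red), "K" (3x3 intrinsics, pixels), "eye" and "rotation" of the camera in the world; the wrist camera has in their place "tool_from_camera" (4x4, takes a point from camera to tool coordinates, whose origin is the TCP and whose axes are the flange's). Camera axes: x right, y down, z forward; pixel columns grow to the right and rows downward; lengths in m; the calibration is good to about 2 mm. A picture is of the moment at which its call begins: read the wrist's pose just before it. There is no depth.
- robot.sign_off(): hands the job in, once; it reports no verdict.
The state is a dict: "clock": time; "joints": joint angles; "joint_vel": joint speeds; "tau": joint torques, N m; "tool_pos": TCP position; "eef_rot": TCP orientation; "wrist_force": force on the tool from outside, world axes, zero at the start; "torque": the same for the moment, N m; "gripper_width": opening from 0.0 (shut) to 1.0 (fully open).
Only numpy, scipy, OpenCV 4.12 (cv2) and the standard library are available. Lean on these libraries where they do the work, as an engineer would, in place of code of your own. Each camera call takes 0.05 s, during which the arm holds its last target.

## Task

Fit the loose crank over the square shaft end of the bench vice, all the way down, then take it by its red handle and wind it clockwise until the vice holds the amplifier case between the fixed jaw and the orange sprung pad, with the pad pushed about half-way in. Leave the crank on the shaft, and do not disturb the other things on the bench.

Things in the scene. Friction and masses are not known exactly. Their poses are not given: they have to be found in the camera images.
- shaft_foot (a point): Vice, green gearbox at one end with an upright square brass shaft end on top: 14 mm square, 18 mm high plus a 3 mm smaller lead-in tip (11 mm square). This point is the middle of the shaft's foot, on the round steel collar (42 mm across, 90 mm above the bench) on which the crank's hub comes to rest. z up along the shaft, x and y square to its flats; it turns with the shaft. The gearbox is 80 mm square; all of the vice besides the shaft stays below 92 mm above the bench.
- spindle (a joint): Turning of the square shaft, rad, growing clockwise seen from above; it drives the moving jaw 15 mm per turn towards the fixed jaw. It starts between 0 and one turn; the pad meets the case, and the case the fixed jaw, at about 20.9 rad, and the stop is at 29.5. It turns stiffly (0.10 N m, about 1.5 N at the handle) and stays where it is left.
- pad (a joint): How far the orange sprung pad on the moving jaw is pushed in, m: 0 free, 0.020 fully in. Spring 3.6 N at first, 0.9 N per mm more. The gap between pad and green jaw shows it (22 mm free).
- pad_face (a point): Middle of the orange pad's face (100 mm wide, 50 mm high); y points to the fixed jaw.
- crank_foot (a point): Loose steel crank, 0.3 kg or so, at the start standing on its hub on the bench, handle up. This point is the centre of the underside of the hub, at the mouth of its square socket (15.4 mm wide, 20 mm deep). z up along the hub; x towards the handle; the socket's flats are square to x and y. The hub is a 30 mm square block, 46 mm high, its flat sides free for gripping at right angles to the arm; the arm (18 mm wide, 26 to 34 mm above the foot) reaches along x.
- crank_hub (a point): Centre of the crank's hub for gripping, 33 mm above its foot.
- handle: Red round handle of the crank, 22 mm across, 41 mm high, spinning freely on its upright axis 65 mm along x from the hub's axis. Origin at the middle of its lower end, 35 mm above the crank's foot.
- amp_center (a point): Centre of the silver amplifier case, 100 x 90 x 55 mm, 0.7 kg or so, loose on the vice's bed between the jaws, a few mm off the fixed jaw; y along the vice. The jaw pushes it home.
- driver_grip (a point): Screwdriver lying on the bench, 190 mm long, yellow handle (this point); leave alone.
- jar_mid (a point): Amber jar, 60 mm across, 75 mm high, its middle; leave alone.
- tape_mid (a point): Blue ring (tape roll core) lying flat, 90 mm across, 24 mm high, its middle; leave alone.
- meter_mid (a point): Grey hand meter lying flat, 150 x 78 x 34 mm, its middle; leave alone.
- screwtray_mid (a point): White parts tray, 120 x 160 x 30 mm, its middle; leave alone.
- spare_mid (a point): Small cardboard box, 100 x 70 x 50 mm, its middle; leave alone.
There are look-alikes about, which are no part of the job. Of the things that look like the part that bears crank_foot, the middle-sized one is meant.

How it is judged:
By the outcome, as a careful person would: the job done as asked, in the order asked, and still so for the second after the job is handed in, with the robot touching nothing.
It also fails if it takes over 72 s, if anything falls off the work surface, if the arm or the gripper's body presses on something with over 40 N, if the wrist force passes 120 N, or if a joint passes its speed limit or range.

## Working session

There is one attempt and no reset: what is moved stays moved. The work goes in short steps, Python scripts to look and compute and a tool call to move; the robot and the scene stay as the last step left them, time stands still between calls to the robot, and variables do not carry over. Pictures are saved under pics/ and viewed, and the job is handed in when it is done.

Besides the shell and the picture viewer there is one more tool, called after "Request:" as name(argument=value, ...), one argument or row to a line, values as JSON. move_arm: Moves the arm, as the interface text tells. Its arguments: {"type":"object","properties":{"deltas":{"type":"array"},"squeeze":{"type":"number"}},"required":["deltas"]}

```bash
mkdir -p pics; ls
cat > h.py <<'E'
import numpy as np, cv2
from plant import monitor, vision, robot
def snap(n,f):
    s=monitor.sense(); d=vision.grab_frame(n); cv2.imwrite('pics/'+f+'.png',d['frame']); np.save('pics/'+f+'.npy',{**d,'s':s},allow_pickle=True); return d
E
python3 - <<'E'
from h import *
for n in ('scene','top','wrist'):
    d=snap(n,n+'0')
    print({k:np.round(v,3).tolist() for k,v in d.items() if k!='frame'})
print(monitor.sense())
E
```

```text
pics
{'K': [[451.826, 0.0, 253.051], [0.0, 451.826, 195.331], [0.0, 0.0, 1.0]], 'eye': [1.023, 0.619, 1.1], 'rotation': [-0.112, 0.338, 0.885, -0.301]}
{'K': [[353.243, 0.0, 252.166], [0.0, 353.243, 189.822], [0.0, 0.0, 1.0]], 'eye': [0.382, 0.018, 1.348], 'rotation': [-0.044, 0.71, -0.702, 0.036]}
{'K': [[294.72, 0.0, 260.4], [0.0, 294.72, 196.365], [0.0, 0.0, 1.0]], 'tool_from_camera': [[0.001, -0.945, -0.328, 0.084], [1.0, 0.001, 0.0, 0.0], [0.0, -0.328, 0.945, -0.124], [0.0, 0.0, 0.0, 1.0]]}
{'clock': 0.15, 'joints': array([-1.22487139,  0.46927881, -0.04858856,  1.53344471,  0.0241283 ,
        1.14099951, -0.08228736]), 'joint_vel': array([ 0.00069473, -0.00282484, -0.00050572, -0.00335297, -0.00062509,
       -0.00041184,  0.00094529]), 'tau': array([ 1.30850491e-03, -5.10765624e+01, -4.62482159e-02, -2.37978584e+01,
        1.07999329e-02,  5.38688982e-03, -8.11085300e-06]), 'tool_pos': array([0.24696019, 0.62773892, 0.24947653]), 'eef_rot': array([-1.05329557e-04,  1.86295179e-01,  9.82493517e-01, -7.64749397e-04]), 'wrist_force': array([-0.37096796, -0.29317706,  0.04700982]), 'torque': array([ 0.005004  ,  0.01748779, -0.00380469]), 'gripper_width': 1.0009908040106517}
```

View pics/scene0.png

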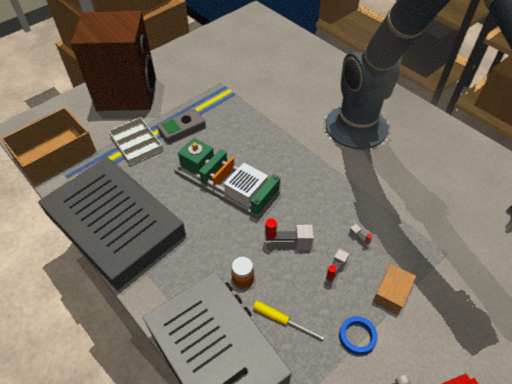

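View pics/top0.png

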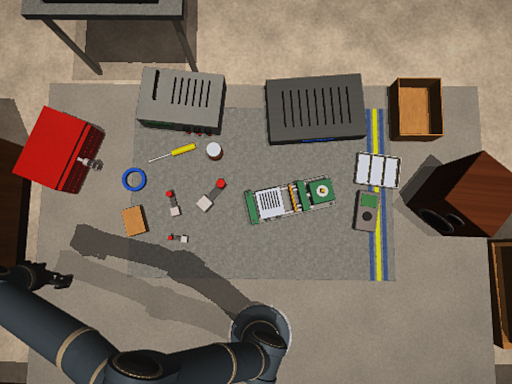

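View pics/wrist0.png

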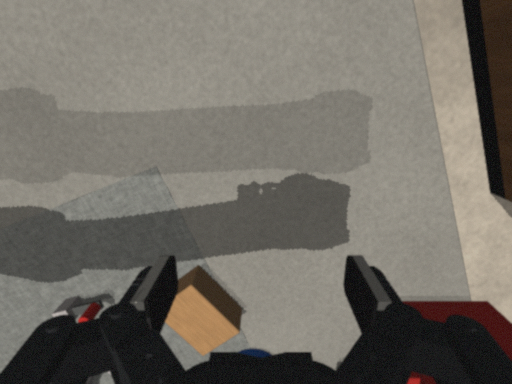

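Run:
```python
from h import *
a=cv2.imread('pics/top0.png'); b=cv2.imread('pics/scene0.png')
c1=cv2.resize(a[165:265,115:245],None,fx=6,fy=6,interpolation=cv2.INTER_CUBIC)
c2=cv2.resize(a[165:235,235:365],None,fx=6,fy=6,interpolation=cv2.INTER_CUBIC)
c3=cv2.resize(b[200:300,250:380],None,fx=6,fy=6,interpolation=cv2.INTER_CUBIC)
c4=cv2.resize(b[125:225,165:295],None,fx=6,fy=6,interpolation=cv2.INTER_CUBIC)
for i,c in enumerate((c1,c2,c3,c4)): cv2.imwrite(f'pics/c{i+1}.png',c)
```

```text
(no output)
```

View pics/c1.png

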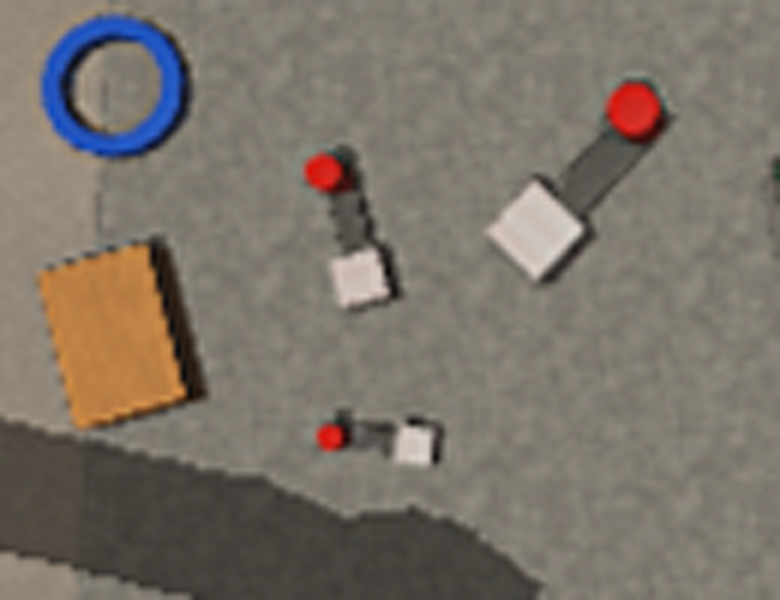

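View pics/c2.png

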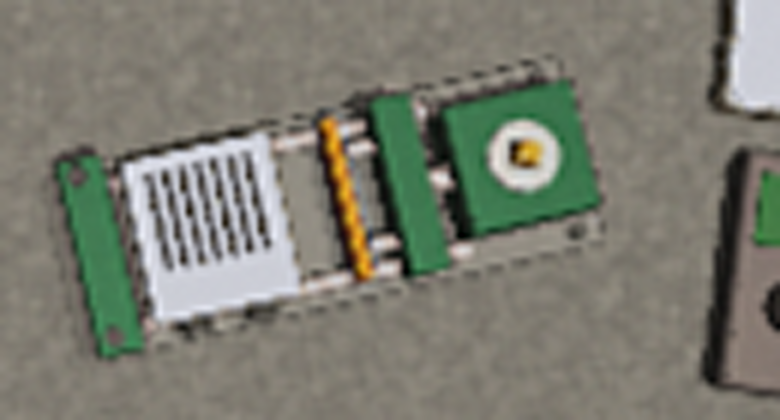

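View pics/c3.png

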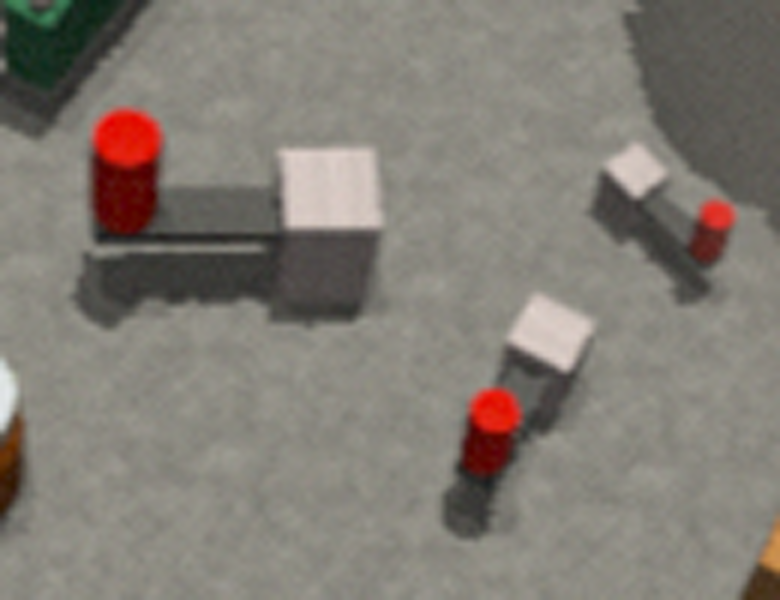

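View pics/c4.png

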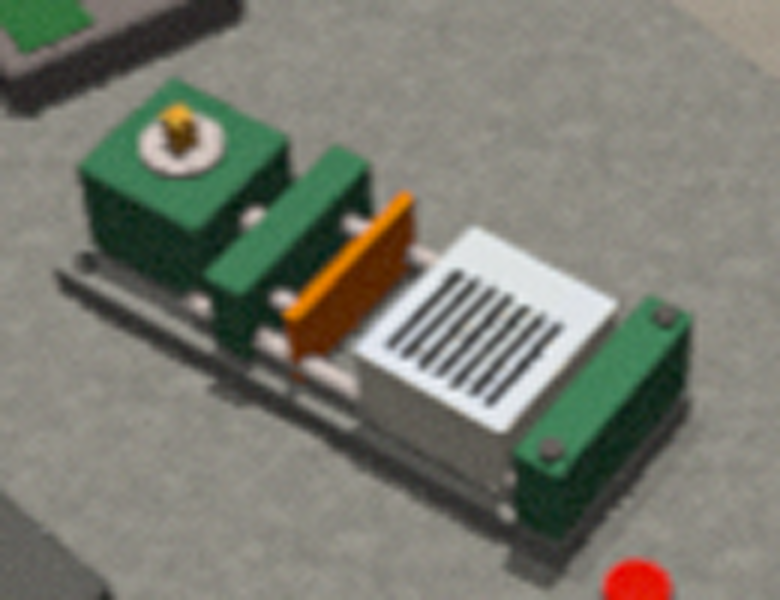

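```bash
cat >> h.py <<'E'
from scipy.spatial.transform import Rotation as R
def qR(q): return R.from_quat(np.r_[q[1:],q[0]])
def pose(d):
    if 'eye' in d: return qR(d['rotation']).as_matrix(), np.array(d['eye'])
    s=d['s']; T=np.array(d['tool_from_camera']); Rt=qR(s['eef_rot']).as_matrix()
    return Rt@T[:3,:3], Rt@T[:3,3]+s['tool_pos']
def load(f): return np.load('pics/'+f+'.npy',allow_pickle=True).item()
def ray(d,uv,z):
    Rc,e=pose(d); v=Rc@np.linalg.inv(d['K'])@np.r_[uv,1.]; return e+v*(z-e[2])/v[2]
def proj(d,p):
    Rc,e=pose(d); q=d['K']@(Rc.T@(np.array(p)-e)); return q[:2]/q[2]
E
python3 - <<'E'
from h import *
t=load('top0'); s=load('scene0')
print(proj(t,[0,0,0]),proj(s,[0,0,0]))
def c1(x,y):return np.array([115+x/6-.4,165+y/6-.4])
def c2(x,y):return np.array([235+x/6-.4,165+y/6-.4])
def c3(x,y):return np.array([250+x/6-.4,200+y/6-.4])
def c4(x,y):return np.array([165+x/6-.4,125+y/6-.4])
def p(n,d,uv,z):print(n,np.round(ray(d,uv,z),4))
p('hub t',t,c1(362,278),.046);p('hub s',s,c3(550,335),.046)
p('han t',t,c1(324,172),.076);p('han s',s,c3(495,412),.076)
p('shaft t',t,c2(529,153),.111);p('shaft s',s,c4(179,115),.111)
p('collar t',t,c2(525,156),.09);p('collar s',s,c4(181,146),.09)
print('gearbox corners'); 
for c in ((442,105),(572,80),(600,205),(475,237)): p('',t,c2(*c),.088)
print('pad'); p('',t,c2(325,120),.08);p('',t,c2(365,278),.08)
print('jaw'); p('',t,c2(375,98),.088);p('',t,c2(415,273),.088);p('',t,c2(410,95),.088);p('',t,c2(450,265),.088)
print('case')
for c in ((122,162),(268,133),(300,292),(160,323)): p('',t,c2(*c),.08)
p('fix',t,c2(95,155),.09);p('fix',t,c2(143,350),.09)
E
```

```text
[259.59858459 335.1026679 ] [355.90647157 125.96480817]
hub t [0.4492 0.3172 0.046 ]
hub s [0.4497 0.3214 0.046 ]
han t [0.5115 0.3356 0.076 ]
han s [0.5114 0.3391 0.076 ]
shaft t [ 0.5248 -0.2161  0.111 ]
shaft s [ 0.5241 -0.2136  0.111 ]
collar t [ 0.5254 -0.2177  0.09  ]
collar s [ 0.526  -0.2132  0.09  ]
gearbox corners
 [ 0.5559 -0.1688  0.088 ]
 [ 0.5718 -0.2467  0.088 ]
 [ 0.4967 -0.2623  0.088 ]
 [ 0.4769 -0.1879  0.088 ]
pad
 [ 0.5471 -0.0996  0.08  ]
 [ 0.4522 -0.1234  0.08  ]
jaw
 [ 0.5597 -0.1288  0.088 ]
 [ 0.4551 -0.1522  0.088 ]
 [ 0.5617 -0.1497  0.088 ]
 [ 0.46   -0.1729  0.088 ]
case
 [0.5204 0.0224 0.08  ]
 [ 0.5389 -0.0653  0.08  ]
 [ 0.4434 -0.0846  0.08  ]
 [ 0.4241 -0.0012  0.08  ]
fix [0.5233 0.0386 0.09  ]
fix [0.4077 0.0088 0.09  ]
```

```bash
cat >> h.py <<'E'
def to(pos,yaw):
    """tool deltas to reach world pos with tool y at world yaw deg (mod 180), pointing down"""
    s=monitor.sense(); R0=qR(s['eef_rot'])
    best=None
    for a in (yaw,yaw+180):
        y=np.array([np.cos(np.radians(a)),np.sin(np.radians(a)),0]); z=np.array([0,0,-1.]); x=np.cross(y,z)
        rv=(R0.inv()*R.from_matrix(np.c_[x,y,z])).as_rotvec(degrees=True)
        if best is None or np.linalg.norm(rv)<np.linalg.norm(best): best=rv
    t=R0.inv().apply(np.array(pos)-s['tool_pos'])
    print('t',np.round(t,4),'r',np.round(best,2)); return t,best
def st():
    s=monitor.sense(); y=qR(s['eef_rot']).as_matrix()[:,1]; z=qR(s['eef_rot']).as_matrix()[:,2]
    print('clk',round(s['clock'],2),'pos',np.round(s['tool_pos'],4),'yaw',round(np.degrees(np.arctan2(y[1],y[0])),2),'z',np.round(z,3),'F',np.round(s['wrist_force'],1),'g',round(s['gripper_width'],3),'j',np.round(s['joints'],2))
E
python3 -c "
from h import *
st();to([.449,.319,.19],106.5)"
```

```text
clk 0.15 pos [0.247  0.6277 0.2495] yaw 68.53 z [-0.    -0.001 -1.   ] F [-0.4 -0.3  0. ] g 1.001 j [-1.22  0.47 -0.05  1.53  0.02  1.14 -0.08]
t [-0.301  -0.2133  0.0598] r [-9.000e-02 -2.000e-02 -3.797e+01]
```

Request:
move_arm(
  deltas=[
    {"tx": -0.05,"ty": -0.036,"tz": 0.01,"rz": -6},
    {"tx": -0.1,"ty": -0.071,"tz": 0.02,"rz": -12},
    {"tx": -0.15,"ty": -0.107,"tz": 0.03,"rz": -19},
    {"tx": -0.2,"ty": -0.142,"tz": 0.04,"rz": -25},
    {"tx": -0.25,"ty": -0.178,"tz": 0.05,"rz": -32},
    {"tx": -0.301,"ty": -0.213,"tz": 0.06,"rz": -38},
    {"tx": -0.301,"ty": -0.213,"tz": 0.06,"rz": -38},
    {"tx": -0.301,"ty": -0.213,"tz": 0.06,"rz": -38},
    {"tx": -0.301,"ty": -0.213,"tz": 0.06,"rz": -38},
  ],
)

```text
validation failed for argument at $.de...
```

```bash
python3 -c "
from h import *
st(); d=snap('wrist','w1'); d=load('w1'); print(proj(d,[.449,.319,.046]),proj(d,[.5115,.337,.076]))"
```

```text
clk 0.15 pos [0.247  0.6277 0.2495] yaw 68.53 z [-0.    -0.001 -1.   ] F [-0.4 -0.3  0. ] g 1.001 j [-1.22  0.47 -0.05  1.53  0.02  1.14 -0.08]
[115.81242915 369.68008363] [139.35440758 415.08720983]
```

View pics/w1.png

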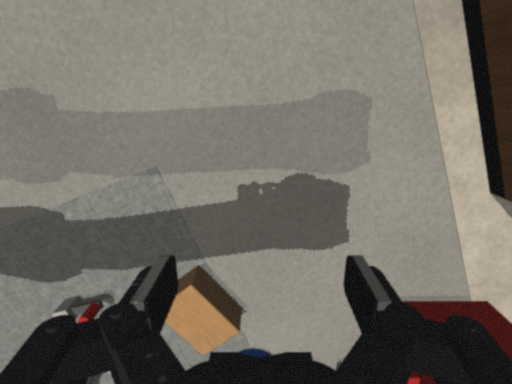

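The call was refused and the view is unchanged. I'll send rows with all the keys.

Request:
move_arm(
  deltas=[
    {"tx": -0.05,"ty": -0.036,"tz": 0.01,"rx": 0,"ry": 0,"rz": -6,"fingers": 0.085},
    {"tx": -0.1,"ty": -0.071,"tz": 0.02,"rx": 0,"ry": 0,"rz": -12,"fingers": 0.085},
    {"tx": -0.15,"ty": -0.107,"tz": 0.03,"rx": 0,"ry": 0,"rz": -19,"fingers": 0.085},
    {"tx": -0.2,"ty": -0.142,"tz": 0.04,"rx": 0,"ry": 0,"rz": -25,"fingers": 0.085},
    {"tx": -0.25,"ty": -0.178,"tz": 0.05,"rx": 0,"ry": 0,"rz": -32,"fingers": 0.085},
    {"tx": -0.301,"ty": -0.213,"tz": 0.06,"rx": 0,"ry": 0,"rz": -38,"fingers": 0.085},
    {"tx": -0.301,"ty": -0.213,"tz": 0.06,"rx": 0,"ry": 0,"rz": -38,"fingers": 0.085},
    {"tx": -0.301,"ty": -0.213,"tz": 0.06,"rx": 0,"ry": 0,"rz": -38,"fingers": 0.085},
    {"tx": -0.301,"ty": -0.213,"tz": 0.06,"rx": 0,"ry": 0,"rz": -38,"fingers": 0.085},
  ],
)

```text
clock: 1.32
tool_pos: [0.448, 0.3213, 0.1902]
eef_rot: [-0.0, -0.145, 0.989, -0.0]
wrist_force: [-0.3, -0.4, -0.5]
gripper_width: 0.995
```

```bash
python3 -c "
from h import *
st(); d=snap('wrist','w2'); d=load('w2'); print(proj(d,[.449,.319,.046]),proj(d,[.5115,.337,.076]))"
```

```text
clk 1.32 pos [0.448  0.3213 0.1902] yaw 106.7 z [-0. -0. -1.] F [-0.3 -0.4 -0.5] g 0.995 j [-0.63  0.33 -0.09  1.89  0.04  0.92  1.13]
[257.74585638 188.00233142] [256.80848368 264.54049175]
```

View pics/w2.png

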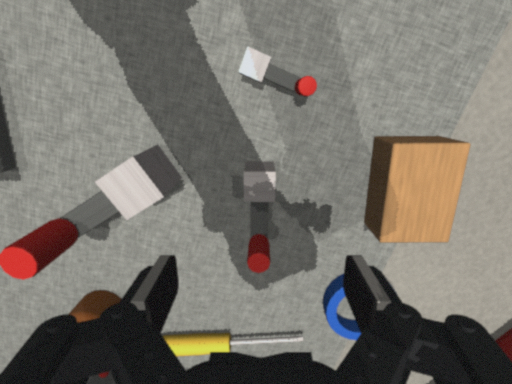

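```bash
python3 -c "
from h import *
a=cv2.imread('pics/w2.png')[140:290,180:340]
a=cv2.convertScaleAbs(a,alpha=1.8)
cv2.imwrite('pics/w2c.png',cv2.resize(a,None,fx=4,fy=4,interpolation=cv2.INTER_CUBIC))"
```

```text
(no output)
```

View pics/w2c.png

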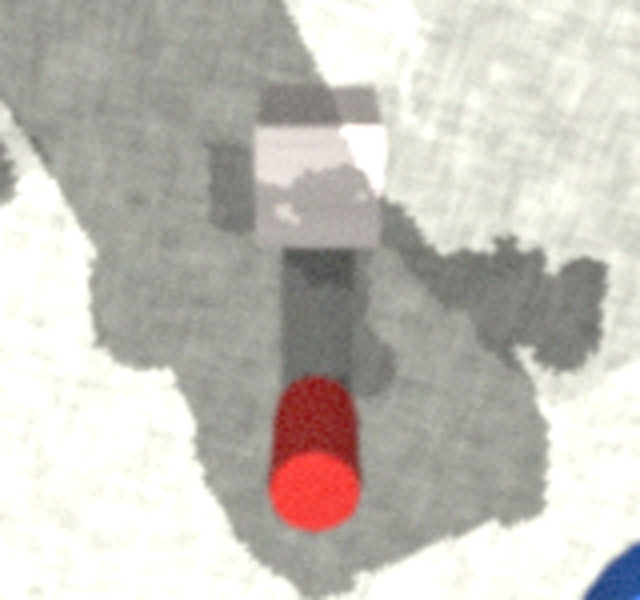

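```bash
python3 -c "
from h import *
d=load('w2')
f=lambda x,y:np.array([180+x/4-.4,140+y/4-.4])
cs=[ray(d,f(*c),.046) for c in ((255,127),(385,127),(380,247),(257,246))]
for c in cs: print(np.round(c,4))
h=np.mean(cs,0); ha=ray(d,f(315,491),.076)
print(np.round(h,4),np.round(ha,4),np.degrees(np.arctan2(*(ha-h)[1::-1])),np.linalg.norm((ha-h)[:2]))
for i in range(4):
  e=cs[(i+1)%4]-cs[i]; print(np.linalg.norm(e),np.degrees(np.arctan2(e[1],e[0])))
to([h[0],h[1],.033],106.5)
"
```

```text
[0.4373 0.3015 0.046 ]
[0.4285 0.3305 0.046 ]
[0.4573 0.3385 0.046 ]
[0.4656 0.3099 0.046 ]
[0.4472 0.3201 0.046 ] [0.5089 0.3377 0.076 ] 15.922364446289627 0.06415848125309402
0.03036615774080531 106.77867419484365
0.029852681738269698 15.442988480707294
0.02974805686661025 -73.71783353077228
0.0295868852511661 -163.36975731911195
t [ 0.0011 -0.0008  0.1571] r [-0.01 -0.03  0.21]
```

Request:
move_arm(
  deltas=[
    {"tx": 0,"ty": -0.001,"tz": 0.05,"rx": 0,"ry": 0,"rz": 0.7,"fingers": 0.085},
    {"tx": 0,"ty": -0.001,"tz": 0.1,"rx": 0,"ry": 0,"rz": 0.7,"fingers": 0.085},
    {"tx": 0,"ty": -0.001,"tz": 0.14,"rx": 0,"ry": 0,"rz": 0.7,"fingers": 0.085},
    {"tx": 0,"ty": -0.001,"tz": 0.157,"rx": 0,"ry": 0,"rz": 0.7,"fingers": 0.085},
    {"tx": 0,"ty": -0.001,"tz": 0.157,"rx": 0,"ry": 0,"rz": 0.7,"fingers": 0.085},
    {"tx": 0,"ty": -0.001,"tz": 0.157,"rx": 0,"ry": 0,"rz": 0.7,"fingers": 0.028},
    {"tx": 0,"ty": -0.001,"tz": 0.157,"rx": 0,"ry": 0,"rz": 0.7,"fingers": 0.02},
    {"tx": 0,"ty": -0.001,"tz": 0.157,"rx": 0,"ry": 0,"rz": 0.7,"fingers": 0.02},
    {"tx": 0,"ty": -0.001,"tz": 0.157,"rx": 0,"ry": 0,"rz": 0.7,"fingers": 0.02},
    {"tx": 0,"ty": -0.001,"tz": 0.157,"rx": 0,"ry": 0,"rz": 0.7,"fingers": 0.02},
  ],
  squeeze=60,
)

```text
clock: 2.62
tool_pos: [0.4489, 0.3206, 0.0343]
eef_rot: [0.001, -0.139, 0.99, 0.0]
wrist_force: [-0.5, -0.3, 6.2]
gripper_width: 0.34
```

```bash
python3 -c "
from h import *
st()"
```

```text
clk 2.62 pos [0.4489 0.3206 0.0343] yaw 106.0 z [ 0.001  0.001 -1.   ] F [-0.5 -0.3  6.2] g 0.34 j [-0.64  0.55 -0.07  2.    0.07  0.59  1.09]
```

```bash
python3 -c "
from h import *
to([.449,.3206,.26],106);to([.525,-.215,.265],106)"
```

```text
t [-4.000e-04  1.000e-04 -2.257e-01] r [ 0.03  0.07 -0.  ]
t [ 0.0742 -0.5357 -0.2311] r [ 0.03  0.07 -0.  ]
```

Request:
move_arm(
  deltas=[
    {"tx": 0,"ty": 0,"tz": -0.03,"rx": 0,"ry": 0,"rz": 0,"fingers": 0.02},
    {"tx": 0,"ty": 0,"tz": -0.08,"rx": 0,"ry": 0,"rz": 0,"fingers": 0.02},
    {"tx": 0,"ty": 0,"tz": -0.14,"rx": 0,"ry": 0,"rz": 0,"fingers": 0.02},
    {"tx": 0.005,"ty": -0.03,"tz": -0.19,"rx": 0,"ry": 0,"rz": 5,"fingers": 0.02},
    {"tx": 0.012,"ty": -0.08,"tz": -0.22,"rx": 0,"ry": 0,"rz": 14,"fingers": 0.02},
    {"tx": 0.018,"ty": -0.13,"tz": -0.231,"rx": 0,"ry": 0,"rz": 23,"fingers": 0.02},
    {"tx": 0.025,"ty": -0.18,"tz": -0.231,"rx": 0,"ry": 0,"rz": 32,"fingers": 0.02},
    {"tx": 0.032,"ty": -0.23,"tz": -0.231,"rx": 0,"ry": 0,"rz": 41,"fingers": 0.02},
    {"tx": 0.039,"ty": -0.28,"tz": -0.231,"rx": 0,"ry": 0,"rz": 50,"fingers": 0.02},
    {"tx": 0.046,"ty": -0.33,"tz": -0.231,"rx": 0,"ry": 0,"rz": 59,"fingers": 0.02},
    {"tx": 0.053,"ty": -0.38,"tz": -0.231,"rx": 0,"ry": 0,"rz": 68,"fingers": 0.02},
    {"tx": 0.06,"ty": -0.43,"tz": -0.231,"rx": 0,"ry": 0,"rz": 77,"fingers": 0.02},
    {"tx": 0.067,"ty": -0.48,"tz": -0.231,"rx": 0,"ry": 0,"rz": 86,"fingers": 0.02},
    {"tx": 0.072,"ty": -0.52,"tz": -0.231,"rx": 0,"ry": 0,"rz": 92,"fingers": 0.02},
    {"tx": 0.074,"ty": -0.536,"tz": -0.231,"rx": 0,"ry": 0,"rz": 94,"fingers": 0.02},
    {"tx": 0.074,"ty": -0.536,"tz": -0.231,"rx": 0,"ry": 0,"rz": 94,"fingers": 0.02},
    {"tx": 0.074,"ty": -0.536,"tz": -0.231,"rx": 0,"ry": 0,"rz": 94,"fingers": 0.02},
    {"tx": 0.074,"ty": -0.536,"tz": -0.231,"rx": 0,"ry": 0,"rz": 94,"fingers": 0.02},
  ],
)

```text
clock: 4.88
tool_pos: [0.5254, -0.2134, 0.2649]
eef_rot: [-0.0, 0.628, 0.778, 0.001]
wrist_force: [-0.6, -0.1, -4.0]
gripper_width: 0.339
```

```bash
python3 -c "
from h import *
st(); snap('wrist','w3');snap('top','t3')
a=cv2.convertScaleAbs(cv2.imread('pics/w3.png'),alpha=1.4)
cv2.imwrite('pics/w3b.png',cv2.resize(a,None,fx=1.5,fy=1.5,interpolation=cv2.INTER_CUBIC))"
```

```text
clk 4.88 pos [ 0.5254 -0.2134  0.2649] yaw 12.17 z [ 0.001  0.002 -1.   ] F [-0.6 -0.1 -4. ] g 0.339 j [-0.05  0.29  0.46  1.8  -0.15  1.08  0.67]
```

View pics/w3b.png

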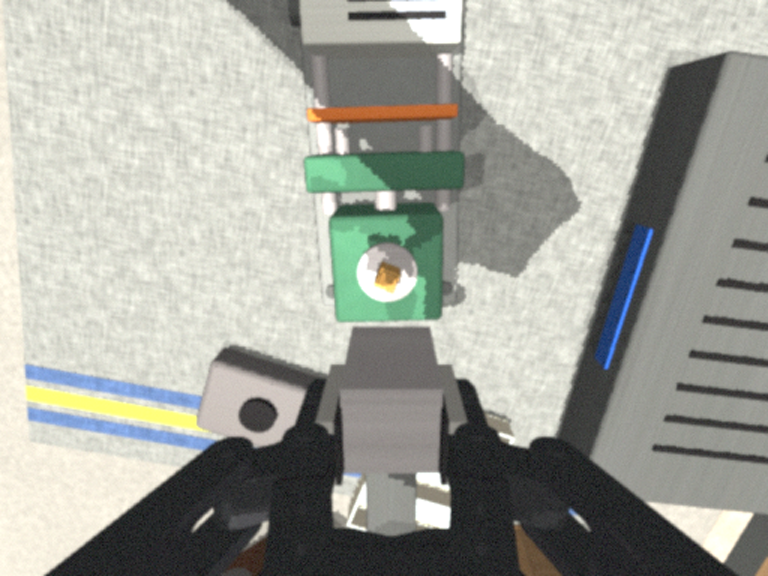

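```bash
python3 -c "
from h import *
a=cv2.convertScaleAbs(cv2.imread('pics/w3.png'),alpha=1.6)
cv2.imwrite('pics/w3c.png',cv2.resize(a[150:220,215:305],None,fx=8,fy=8,interpolation=cv2.INTER_CUBIC))
a=cv2.convertScaleAbs(cv2.imread('pics/w3.png'),alpha=2.2)
cv2.imwrite('pics/w3d.png',cv2.resize(a[205:335,200:320],None,fx=4.6,fy=4.6,interpolation=cv2.INTER_CUBIC))"
```

```text
(no output)
```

View pics/w3c.png

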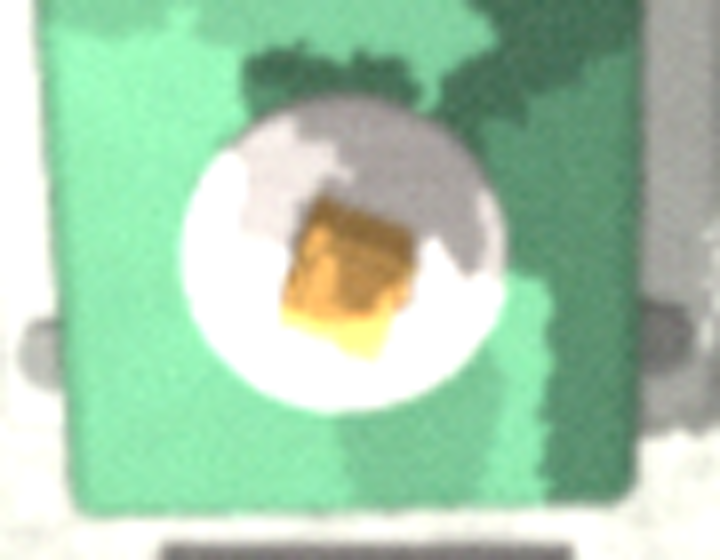

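View pics/w3d.png

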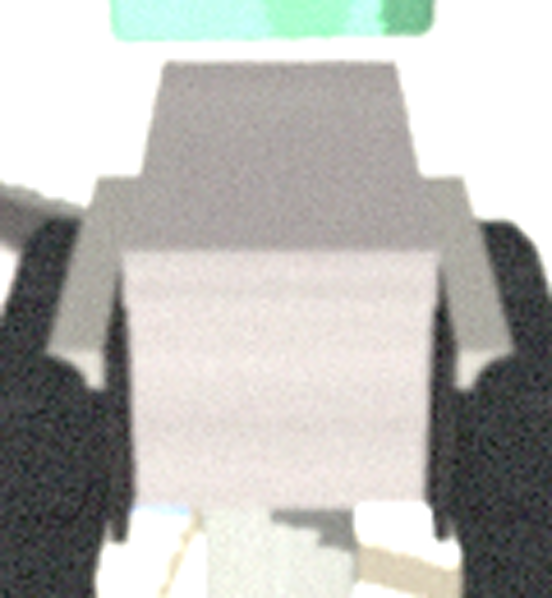

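```bash
python3 -c "
from h import *
d=load('w3')
f=lambda x,y:np.array([215+x/8-.45,150+y/8-.45])
print('collar',ray(d,f(344,253),.09))
print('tipedge',ray(d,f(283,320),.111),ray(d,f(380,358),.111))
e=ray(d,f(380,358),.111)-ray(d,f(283,320),.111);print(np.linalg.norm(e),np.degrees(np.arctan2(e[1],e[0])))
# hub in tool frame
T=d['tool_from_camera'];K=d['K']
g=lambda x,y:np.array([200+x/4.6-.4,205+y/4.6-.4])
def tr(uv,z):
    v=T[:3,:3]@np.linalg.inv(K)@np.r_[uv,1];e=T[:3,3];return e+v*(z-e[2])/v[2]
for n,c,z in (('botL',(163,62),.0343),('botR',(395,62),.0343),('topnL',(122,250),-.0117),('topnR',(438,250),-.0117),('topfL',(132,507),-.0117),('topfR',(430,507),-.0117)): print(n,np.round(tr(g(*c),z),4))
to([.519,-.249,.18],-9.5)
"
```

```text
collar [ 0.52364242 -0.21557752  0.09      ]
tipedge [ 0.5169715  -0.21961838  0.111     ] [ 0.52974963 -0.22192132  0.111     ]
0.01298399430569476 -10.216464209816301
botL [ 0.0165 -0.0142  0.0343]
botR [0.0165 0.0152 0.0343]
topnL [ 0.0171 -0.0143 -0.0117]
topnR [ 0.0171  0.0155 -0.0117]
topfL [-0.0128 -0.0144 -0.0117]
topfR [-0.0127  0.0159 -0.0117]
t [-0.033  -0.0138  0.0849] r [ 0.07 -0.08 21.62]
```

Request:
move_arm(
  deltas=[
    {"tx": -0.015,"ty": -0.007,"tz": 0,"rx": 0,"ry": 0,"rz": 9,"fingers": 0.02},
    {"tx": -0.03,"ty": -0.014,"tz": 0.02,"rx": 0,"ry": 0,"rz": 18,"fingers": 0.02},
    {"tx": -0.033,"ty": -0.014,"tz": 0.06,"rx": 0,"ry": 0,"rz": 22,"fingers": 0.02},
    {"tx": -0.033,"ty": -0.014,"tz": 0.085,"rx": 0,"ry": 0,"rz": 22,"fingers": 0.02},
    {"tx": -0.033,"ty": -0.014,"tz": 0.085,"rx": 0,"ry": 0,"rz": 22,"fingers": 0.02},
    {"tx": -0.033,"ty": -0.014,"tz": 0.085,"rx": 0,"ry": 0,"rz": 22,"fingers": 0.02},
  ],
)

```text
clock: 5.72
tool_pos: [0.5196, -0.2492, 0.1812]
eef_rot: [0.001, 0.765, 0.644, 0.001]
wrist_force: [0.7, -0.1, -2.3]
gripper_width: 0.342
```

```bash
python3 -c "
from h import *
st(); d=snap('wrist','w4'); d=load('w4');print(proj(d,[.5236,-.2156,.09]))
a=cv2.convertScaleAbs(cv2.imread('pics/w4.png'),alpha=1.5)
cv2.imwrite('pics/w4b.png',cv2.resize(a,None,fx=1.5,fy=1.5,interpolation=cv2.INTER_CUBIC))"
```

```text
clk 5.72 pos [ 0.5196 -0.2492  0.1812] yaw -9.84 z [ 0.003  0.001 -1.   ] F [ 0.7 -0.1 -2.3] g 0.342 j [-0.02  0.41  0.51  1.87 -0.25  0.92  0.44]
[256.8354326  166.67337126]
```

View pics/w4b.png

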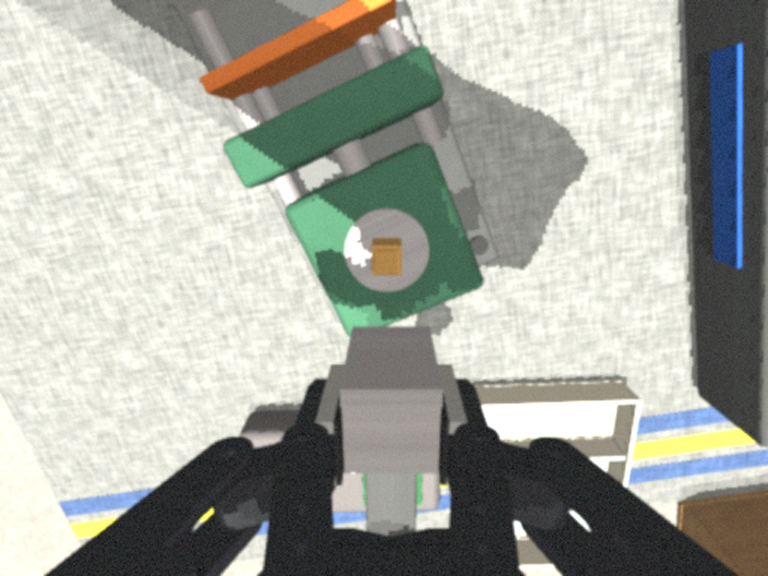

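```bash
cat > ov.py <<'E'
from h import *
import sys
def ov(f,x,y,yaw,out,roi,sc=10,alpha=2.4,zb=.09):
    d=load(f); a=cv2.convertScaleAbs(d['frame'],alpha=alpha); u0,v0,u1,v1=roi
    a=cv2.resize(a[v0:v1,u0:u1],None,fx=sc,fy=sc,interpolation=cv2.INTER_CUBIC); b=a.copy()
    P=lambda p:tuple(int(round(k)) for k in ((proj(d,p)-[u0,v0]+.5)*sc-.5))
    c,s=np.cos(np.radians(yaw)),np.sin(np.radians(yaw))
    def sq(w,z): return [P([x+c*i*w/2-s*j*w/2,y+s*i*w/2+c*j*w/2,z]) for i,j in((-1,-1),(1,-1),(1,1),(-1,1))]
    for w,z,col in((.014,zb,(255,0,0)),(.014,zb+.018,(0,0,255)),(.011,zb+.021,(0,255,0))):
        cv2.polylines(b,[np.array(sq(w,z))],True,col,1)
    t=np.linspace(0,6.3,80)
    cv2.polylines(b,[np.array([P([x+.021*np.cos(k),y+.021*np.sin(k),zb]) for k in t])],False,(255,0,255),1)
    cv2.imwrite('pics/'+out+'.png',np.hstack([a,b]) if a.shape[1]<=400 else b)
E
python3 -c "
from ov import *
ov('w4',.5236,-.2156,-9.9,'o4',(224,132,290,200),sc=6)"
```

```text
(no output)
```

View pics/o4.png

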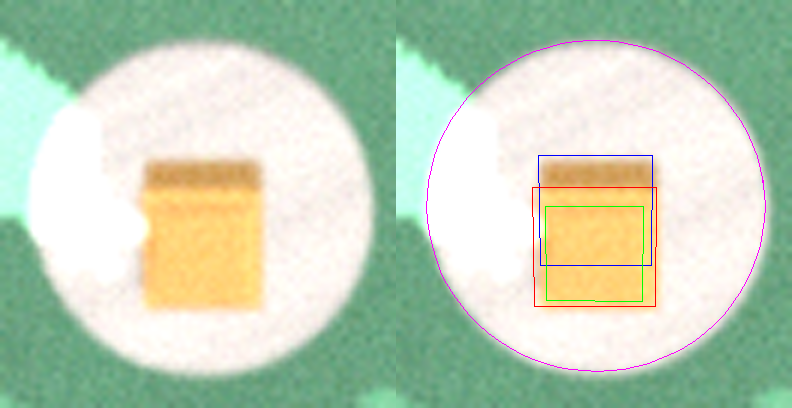

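```bash
python3 -c "
from ov import *
ov('w4',.5241,-.2162,-10,'o4b',(224,132,290,200),sc=6)
to([.5232,-.2180,.151],-10)"
```

```text
t [ 0.0315 -0.0021  0.0305] r [ 0.22 -0.07  0.15]
```

View pics/o4b.png

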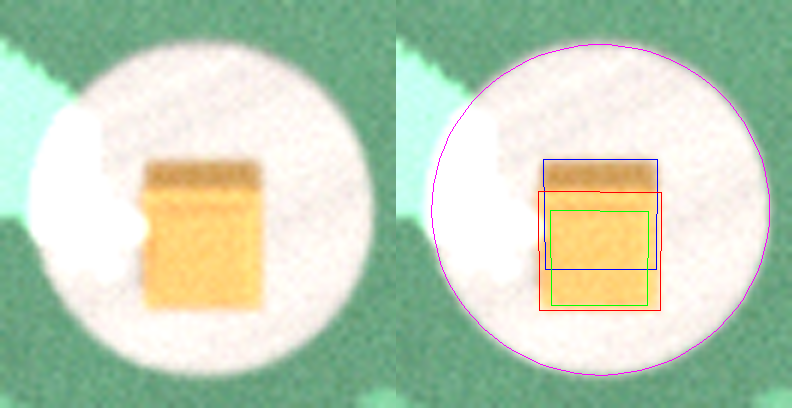

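Request:
move_arm(
  deltas=[
    {"tx": 0.016,"ty": -0.001,"tz": 0.015,"rx": 0.2,"ry": -0.1,"rz": 0.1,"fingers": 0.02},
    {"tx": 0.0315,"ty": -0.002,"tz": 0.028,"rx": 0.2,"ry": -0.1,"rz": 0.1,"fingers": 0.02},
    {"tx": 0.0315,"ty": -0.002,"tz": 0.03,"rx": 0.2,"ry": -0.1,"rz": 0.1,"fingers": 0.02},
    {"tx": 0.0315,"ty": -0.002,"tz": 0.03,"rx": 0.2,"ry": -0.1,"rz": 0.1,"fingers": 0.02},
    {"tx": 0.0315,"ty": -0.002,"tz": 0.03,"rx": 0.2,"ry": -0.1,"rz": 0.1,"fingers": 0.02},
  ],
)

```text
clock: 6.4
tool_pos: [0.5234, -0.2188, 0.1519]
eef_rot: [0.001, 0.766, 0.643, -0.0]
wrist_force: [0.0, -0.4, -3.0]
gripper_width: 0.344
```

```bash
python3 -c "
from h import *
st(); to([.5232,-.2180,.14],-10); snap('wrist','w5');snap('scene','s5')
a=cv2.convertScaleAbs(cv2.imread('pics/w5.png'),alpha=2)
cv2.imwrite('pics/w5b.png',cv2.resize(a[180:330,190:330],None,fx=4,fy=4,interpolation=cv2.INTER_CUBIC))
a=cv2.imread('pics/s5.png')
cv2.imwrite('pics/s5b.png',cv2.resize(a[90:190,140:270],None,fx=5,fy=5,interpolation=cv2.INTER_CUBIC))"
```

```text
clk 6.4 pos [ 0.5234 -0.2188  0.1519] yaw -10.01 z [ 0.001 -0.001 -1.   ] F [ 0.  -0.4 -3. ] g 0.344 j [-0.06  0.43  0.5   1.92 -0.27  0.86  0.4 ]
t [ 0.0008 -0.0003  0.0119] r [ 0.06  0.07 -0.01]
```

View pics/w5b.png

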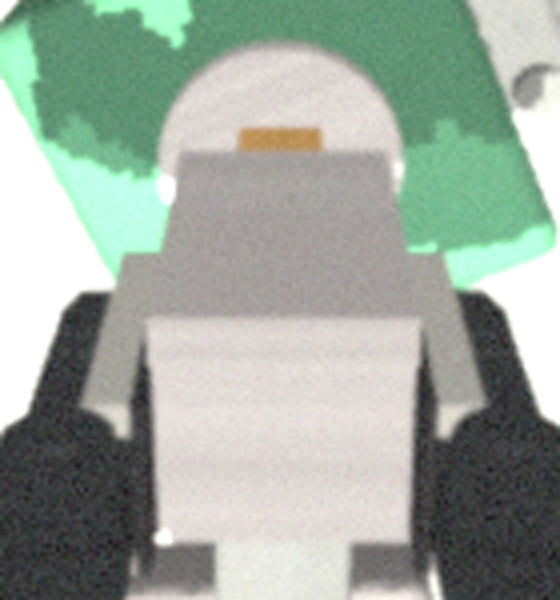

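View pics/s5b.png

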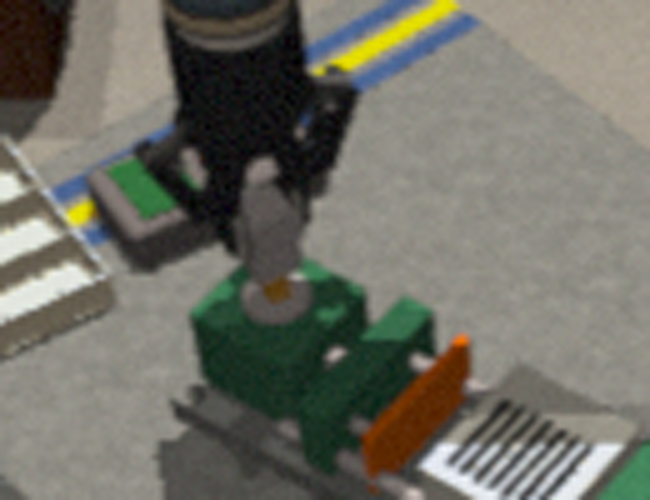

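Request:
move_arm(
  deltas=[
    {"tx": 0.0008,"ty": -0.0004,"tz": 0.004,"rx": 0,"ry": 0,"rz": 0,"fingers": 0.02},
    {"tx": 0.0008,"ty": -0.0004,"tz": 0.007,"rx": 0,"ry": 0,"rz": 0,"fingers": 0.02},
    {"tx": 0.0008,"ty": -0.0004,"tz": 0.01,"rx": 0,"ry": 0,"rz": 0,"fingers": 0.02},
    {"tx": 0.0008,"ty": -0.0004,"tz": 0.012,"rx": 0,"ry": 0,"rz": 0,"fingers": 0.02},
    {"tx": 0.0008,"ty": -0.0004,"tz": 0.013,"rx": 0,"ry": 0,"rz": 0,"fingers": 0.02},
  ],
)

```text
clock: 7.12
tool_pos: [0.5231, -0.2178, 0.1387]
eef_rot: [0.001, 0.766, 0.643, -0.0]
wrist_force: [0.7, 0.4, -2.9]
gripper_width: 0.341
```

```bash
python3 -c "
from h import *
st(); to([.5232,-.2180,.1243],-10)"
```

```text
clk 7.12 pos [ 0.5231 -0.2178  0.1387] yaw -10.01 z [ 0.001 -0.001 -1.   ] F [ 0.7  0.4 -2.9] g 0.341 j [-0.05  0.45  0.49  1.93 -0.28  0.83  0.41]
t [-0.0001  0.0001  0.0144] r [ 0.05  0.05 -0.01]
```

Request:
move_arm(
  deltas=[
    {"tx": 0,"ty": 0,"tz": 0.004,"rx": 0,"ry": 0,"rz": 0,"fingers": 0.02},
    {"tx": 0,"ty": 0,"tz": 0.008,"rx": 0,"ry": 0,"rz": 0,"fingers": 0.02},
    {"tx": 0,"ty": 0,"tz": 0.011,"rx": 0,"ry": 0,"rz": 0,"fingers": 0.02},
    {"tx": 0,"ty": 0,"tz": 0.0135,"rx": 0,"ry": 0,"rz": 0,"fingers": 0.02},
    {"tx": 0,"ty": 0,"tz": 0.015,"rx": 0,"ry": 0,"rz": 0,"fingers": 0.02},
    {"tx": 0,"ty": 0,"tz": 0.015,"rx": 0,"ry": 0,"rz": 0,"fingers": 0.02},
  ],
)

```text
clock: 7.88
tool_pos: [0.5231, -0.2179, 0.1252]
eef_rot: [0.0, 0.766, 0.643, 0.0]
wrist_force: [-3.7, 2.8, 7.7]
gripper_width: 0.34
```

```bash
python3 -c "
from h import *
st()"
```

```text
clk 7.88 pos [ 0.5231 -0.2179  0.1252] yaw -10.02 z [ 0.001  0.    -1.   ] F [-3.7  2.8  7.7] g 0.34 j [-0.04  0.47  0.48  1.94 -0.29  0.8   0.42]
```

Request:
move_arm(
  deltas=[
    {"tx": 0,"ty": 0,"tz": 0.0,"rx": 0,"ry": 0,"rz": 0,"fingers": 0.06},
    {"tx": 0,"ty": 0,"tz": 0.0,"rx": 0,"ry": 0,"rz": 0,"fingers": 0.06},
    {"tx": 0,"ty": 0,"tz": 0.0,"rx": 0,"ry": 0,"rz": 0,"fingers": 0.06},
    {"tx": 0,"ty": 0,"tz": -0.03,"rx": 0,"ry": 0,"rz": 0,"fingers": 0.06},
    {"tx": 0,"ty": 0,"tz": -0.09,"rx": 0,"ry": 0,"rz": 0,"fingers": 0.06},
    {"tx": 0,"ty": 0,"tz": -0.15,"rx": 0,"ry": 0,"rz": 0,"fingers": 0.06},
    {"tx": 0,"ty": 0,"tz": -0.15,"rx": 0,"ry": 0,"rz": 0,"fingers": 0.06},
  ],
)

```text
clock: 8.75
tool_pos: [0.5255, -0.2195, 0.2803]
eef_rot: [0.005, 0.766, 0.643, 0.003]
wrist_force: [-0.5, -0.3, 0.1]
gripper_width: 0.705
```

```bash
python3 -c "
from h import *
st(); snap('wrist','w6');snap('scene','s6')
a=cv2.convertScaleAbs(cv2.imread('pics/w6.png'),alpha=1.5)
cv2.imwrite('pics/w6b.png',cv2.resize(a,None,fx=1.5,fy=1.5,interpolation=cv2.INTER_CUBIC))
a=cv2.imread('pics/s6.png')
cv2.imwrite('pics/s6b.png',cv2.resize(a[90:190,140:270],None,fx=6,fy=6,interpolation=cv2.INTER_CUBIC))"
```

```text
clk 8.75 pos [ 0.5255 -0.2195  0.2803] yaw -10.03 z [ 0.011 -0.003 -1.   ] F [-0.5 -0.3  0.1] g 0.705 j [-0.12  0.29  0.56  1.79 -0.17  1.11  0.32]
```

View pics/w6b.png

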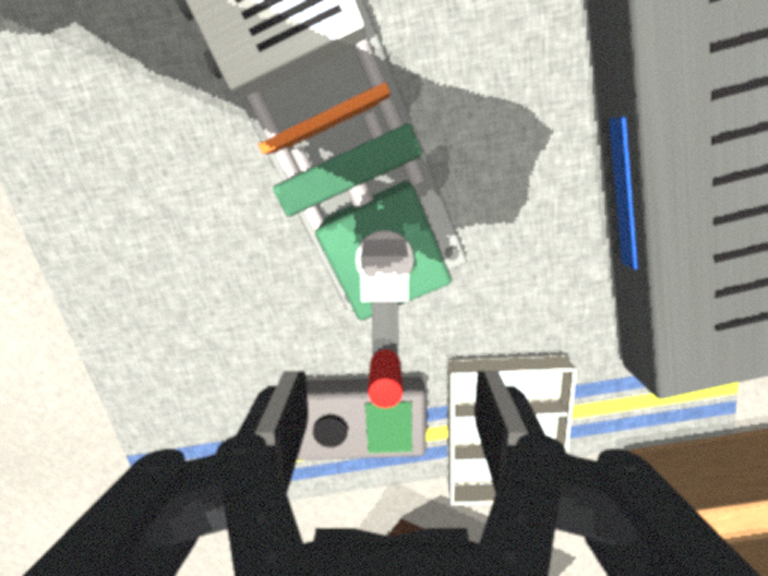

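View pics/s6b.png

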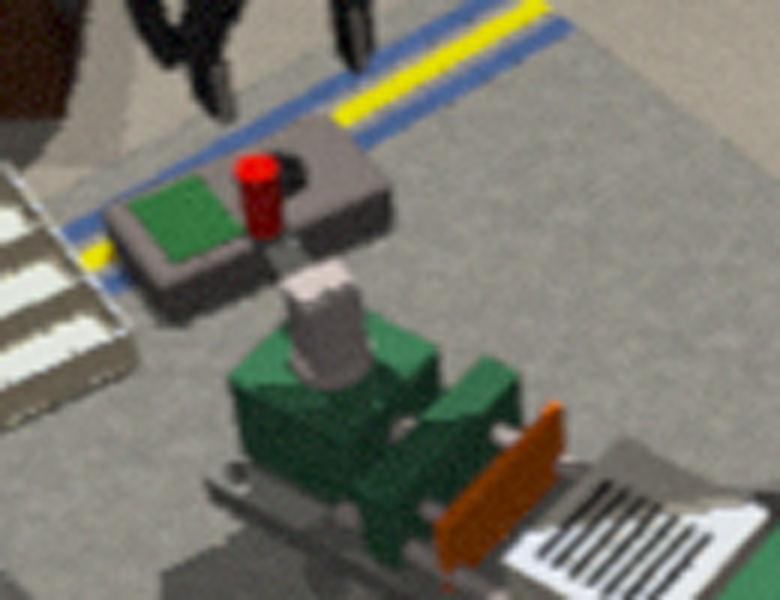

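```bash
python3 -c "
from h import *
d=load('w6')
a=cv2.convertScaleAbs(d['frame'],alpha=1.5)
hsv=cv2.cvtColor(d['frame'],cv2.COLOR_BGR2HSV)
m=((hsv[...,1]>150)&((hsv[...,0]<8)|(hsv[...,0]>172))&(hsv[...,2]>150)).astype(np.uint8)
n,l,s,c=cv2.connectedComponentsWithStats(m)
for i in range(1,n):
  if s[i,4]>40: print(s[i],c[i])
cv2.imwrite('pics/w6c.png',cv2.resize(a[150:280,220:300],None,fx=4.5,fy=4.5,interpolation=cv2.INTER_CUBIC))
"
```

```text
[246 252  22  20 335] [256.44179104 261.64776119]
```

View pics/w6c.png

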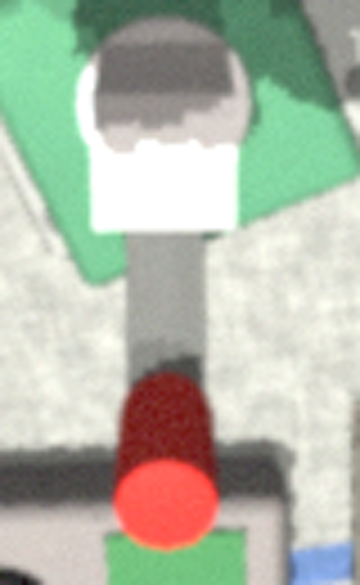

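```bash
python3 -c "
from h import *
d=load('w6'); h=ray(d,[256.6,261.5],.166); print(h)
e=h[:2]-[.5241,-.2162]; print(np.linalg.norm(e),np.degrees(np.arctan2(e[1],e[0])))
to([.5134,-.2803,.153],-10)
to([h[0],h[1],.153],-10)
"
```

```text
[ 0.51319289 -0.27995805  0.166     ]
0.06468426608490088 -99.70763672380689
t [-0.0633  0.0012  0.1224] r [ 0.1  -0.03 -0.01]
t [-0.063   0.0009  0.1224] r [ 0.1  -0.03 -0.01]
```

Request:
move_arm(
  deltas=[
    {"tx": -0.04,"ty": 0.001,"tz": 0,"rx": 0.1,"ry": 0,"rz": 0,"fingers": 0.06},
    {"tx": -0.063,"ty": 0.001,"tz": 0.03,"rx": 0.1,"ry": 0,"rz": 0,"fingers": 0.06},
    {"tx": -0.063,"ty": 0.001,"tz": 0.06,"rx": 0.1,"ry": 0,"rz": 0,"fingers": 0.06},
    {"tx": -0.063,"ty": 0.001,"tz": 0.09,"rx": 0.1,"ry": 0,"rz": 0,"fingers": 0.06},
    {"tx": -0.063,"ty": 0.001,"tz": 0.115,"rx": 0.1,"ry": 0,"rz": 0,"fingers": 0.06},
    {"tx": -0.063,"ty": 0.001,"tz": 0.1225,"rx": 0.1,"ry": 0,"rz": 0,"fingers": 0.06},
    {"tx": -0.063,"ty": 0.001,"tz": 0.1225,"rx": 0.1,"ry": 0,"rz": 0,"fingers": 0.06},
    {"tx": -0.063,"ty": 0.001,"tz": 0.1225,"rx": 0.1,"ry": 0,"rz": 0,"fingers": 0.015},
    {"tx": -0.063,"ty": 0.001,"tz": 0.1225,"rx": 0.1,"ry": 0,"rz": 0,"fingers": 0.015},
    {"tx": -0.063,"ty": 0.001,"tz": 0.1225,"rx": 0.1,"ry": 0,"rz": 0,"fingers": 0.015},
    {"tx": -0.063,"ty": 0.001,"tz": 0.1225,"rx": 0.1,"ry": 0,"rz": 0,"fingers": 0.015},
  ],
  squeeze=25,
)

```text
clock: 10.22
tool_pos: [0.5135, -0.2804, 0.1535]
eef_rot: [0.0, 0.766, 0.643, 0.0]
wrist_force: [-1.3, -1.2, 2.8]
gripper_width: 0.248
```

```bash
python3 -c "
from h import *
st()
for k in range(1,21):
  p=np.radians(18*k); print(k,np.round(65*(1-np.cos(p)),1),np.round(-65*np.sin(p),1))
"
```

```text
clk 10.22 pos [ 0.5135 -0.2804  0.1535] yaw -10.02 z [ 0.001 -0.    -1.   ] F [-1.3 -1.2  2.8] g 0.248 j [ 0.04  0.46  0.52  1.88 -0.29  0.88  0.53]
1 3.2 -20.1
2 12.4 -38.2
3 26.8 -52.6
4 44.9 -61.8
5 65.0 -65.0
6 85.1 -61.8
7 103.2 -52.6
8 117.6 -38.2
9 126.8 -20.1
10 130.0 -0.0
11 126.8 20.1
12 117.6 38.2
13 103.2 52.6
14 85.1 61.8
15 65.0 65.0
16 44.9 61.8
17 26.8 52.6
18 12.4 38.2
19 3.2 20.1
20 0.0 0.0
```

Request:
move_arm(
  deltas=[
    {"tx": 0.0008,"ty": -0.0102,"tz": 0,"rx": 0,"ry": 0,"rz": 0,"fingers": 0.015},
    {"tx": 0.0071,"ty": -0.0295,"tz": 0,"rx": 0,"ry": 0,"rz": 0,"fingers": 0.015},
    {"tx": 0.019,"ty": -0.046,"tz": 0,"rx": 0,"ry": 0,"rz": 0,"fingers": 0.015},
    {"tx": 0.0355,"ty": -0.0579,"tz": 0,"rx": 0,"ry": 0,"rz": 0,"fingers": 0.015},
    {"tx": 0.0548,"ty": -0.0642,"tz": 0,"rx": 0,"ry": 0,"rz": 0,"fingers": 0.015},
    {"tx": 0.065,"ty": -0.065,"tz": 0,"rx": 0,"ry": 0,"rz": 0,"fingers": 0.015},
    {"tx": 0.065,"ty": -0.065,"tz": 0,"rx": 0,"ry": 0,"rz": 0,"fingers": 0.015},
  ],
)

```text
clock: 11.1
tool_pos: [0.4593, -0.2032, 0.1538]
eef_rot: [-0.001, 0.766, 0.643, 0.0]
wrist_force: [-4.9, -0.0, 9.7]
gripper_width: 0.248
```

```bash
python3 -c "
from h import *
st(); snap('scene','s7')
a=cv2.imread('pics/s7.png')
cv2.imwrite('pics/s7b.png',cv2.resize(a[90:220,140:290],None,fx=5,fy=5,interpolation=cv2.INTER_CUBIC))"
```

```text
clk 11.1 pos [ 0.4593 -0.2032  0.1538] yaw -9.92 z [-0.001  0.002 -1.   ] F [-4.9 -0.   9.7] g 0.248 j [-0.1   0.33  0.54  2.06 -0.23  0.81  0.4 ]
```

View pics/s7b.png

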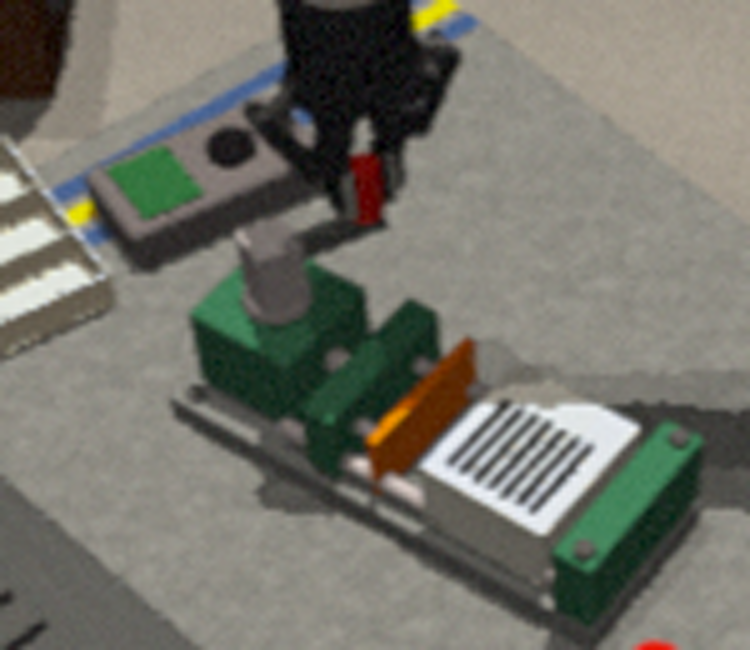

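Request:
move_arm(
  deltas=[
    {"tx": 0.0201,"ty": 0.0032,"tz": 0,"rx": 0,"ry": 0,"rz": 0,"fingers": 0.015},
    {"tx": 0.0382,"ty": 0.0124,"tz": 0,"rx": 0,"ry": 0,"rz": 0,"fingers": 0.015},
    {"tx": 0.0526,"ty": 0.0268,"tz": 0,"rx": 0,"ry": 0,"rz": 0,"fingers": 0.015},
    {"tx": 0.0618,"ty": 0.0449,"tz": 0,"rx": 0,"ry": 0,"rz": 0,"fingers": 0.015},
    {"tx": 0.065,"ty": 0.065,"tz": 0,"rx": 0,"ry": 0,"rz": 0,"fingers": 0.015},
    {"tx": 0.0618,"ty": 0.0851,"tz": 0,"rx": 0,"ry": 0,"rz": 0,"fingers": 0.015},
    {"tx": 0.0526,"ty": 0.1032,"tz": 0,"rx": 0,"ry": 0,"rz": 0,"fingers": 0.015},
    {"tx": 0.0382,"ty": 0.1176,"tz": 0,"rx": 0,"ry": 0,"rz": 0,"fingers": 0.015},
    {"tx": 0.0201,"ty": 0.1268,"tz": 0,"rx": 0,"ry": 0,"rz": 0,"fingers": 0.015},
    {"tx": 0.0,"ty": 0.13,"tz": 0,"rx": 0,"ry": 0,"rz": 0,"fingers": 0.015},
    {"tx": 0.0,"ty": 0.13,"tz": 0,"rx": 0,"ry": 0,"rz": 0,"fingers": 0.015},
  ],
)

```text
clock: 12.52
tool_pos: [0.5884, -0.226, 0.1539]
eef_rot: [-0.002, 0.766, 0.643, 0.001]
wrist_force: [0.7, -0.1, 7.3]
gripper_width: 0.249
```

```bash
python3 -c "
from h import *
st()"
```

```text
clk 12.53 pos [ 0.5884 -0.226   0.1539] yaw -10.02 z [-0.001  0.003 -1.   ] F [ 0.7 -0.1  7.3] g 0.249 j [-0.05  0.53  0.49  1.76 -0.3   0.93  0.39]
```

Request:
move_arm(
  deltas=[
    {"tx": -0.0201,"ty": -0.0032,"tz": 0,"rx": 0,"ry": 0,"rz": 0,"fingers": 0.015},
    {"tx": -0.0382,"ty": -0.0124,"tz": 0,"rx": 0,"ry": 0,"rz": 0,"fingers": 0.015},
    {"tx": -0.0526,"ty": -0.0268,"tz": 0,"rx": 0,"ry": 0,"rz": 0,"fingers": 0.015},
    {"tx": -0.0618,"ty": -0.0449,"tz": 0,"rx": 0,"ry": 0,"rz": 0,"fingers": 0.015},
    {"tx": -0.065,"ty": -0.065,"tz": 0,"rx": 0,"ry": 0,"rz": 0,"fingers": 0.015},
    {"tx": -0.0618,"ty": -0.0851,"tz": 0,"rx": 0,"ry": 0,"rz": 0,"fingers": 0.015},
    {"tx": -0.0526,"ty": -0.1032,"tz": 0,"rx": 0,"ry": 0,"rz": 0,"fingers": 0.015},
    {"tx": -0.0382,"ty": -0.1176,"tz": 0,"rx": 0,"ry": 0,"rz": 0,"fingers": 0.015},
    {"tx": -0.0201,"ty": -0.1268,"tz": 0,"rx": 0,"ry": 0,"rz": 0,"fingers": 0.015},
    {"tx": 0.0,"ty": -0.13,"tz": 0,"rx": 0,"ry": 0,"rz": 0,"fingers": 0.015},
    {"tx": 0.0201,"ty": -0.1268,"tz": 0,"rx": 0,"ry": 0,"rz": 0,"fingers": 0.015},
    {"tx": 0.0382,"ty": -0.1176,"tz": 0,"rx": 0,"ry": 0,"rz": 0,"fingers": 0.015},
    {"tx": 0.0526,"ty": -0.1032,"tz": 0,"rx": 0,"ry": 0,"rz": 0,"fingers": 0.015},
    {"tx": 0.0618,"ty": -0.0851,"tz": 0,"rx": 0,"ry": 0,"rz": 0,"fingers": 0.015},
    {"tx": 0.065,"ty": -0.065,"tz": 0,"rx": 0,"ry": 0,"rz": 0,"fingers": 0.015},
    {"tx": 0.0618,"ty": -0.0449,"tz": 0,"rx": 0,"ry": 0,"rz": 0,"fingers": 0.015},
    {"tx": 0.0526,"ty": -0.0268,"tz": 0,"rx": 0,"ry": 0,"rz": 0,"fingers": 0.015},
    {"tx": 0.0382,"ty": -0.0124,"tz": 0,"rx": 0,"ry": 0,"rz": 0,"fingers": 0.015},
    {"tx": 0.0201,"ty": -0.0032,"tz": 0,"rx": 0,"ry": 0,"rz": 0,"fingers": 0.015},
    {"tx": 0.0,"ty": 0.0,"tz": 0,"rx": 0,"ry": 0,"rz": 0,"fingers": 0.015},
  ],
)

```text
clock: 15.02
tool_pos: [0.5891, -0.2242, 0.1533]
eef_rot: [-0.004, 0.766, 0.643, 0.001]
wrist_force: [-2.4, 1.3, 5.9]
gripper_width: 0.247
```

```bash
python3 -c "
from h import *
st(); snap('scene','s8'); snap('top','t8');snap('wrist','w8')
a=cv2.imread('pics/s8.png')
cv2.imwrite('pics/s8b.png',cv2.resize(a[90:220,140:290],None,fx=5,fy=5,interpolation=cv2.INTER_CUBIC))
a=cv2.imread('pics/t8.png')
cv2.imwrite('pics/t8b.png',cv2.resize(a[155:235,235:365],None,fx=6,fy=6,interpolation=cv2.INTER_CUBIC))"
```

```text
clk 15.03 pos [ 0.5891 -0.2242  0.1533] yaw -9.92 z [-0.004  0.007 -1.   ] F [-2.4  1.3  5.9] g 0.247 j [-0.04  0.53  0.48  1.76 -0.3   0.93  0.39]
```

View pics/s8b.png

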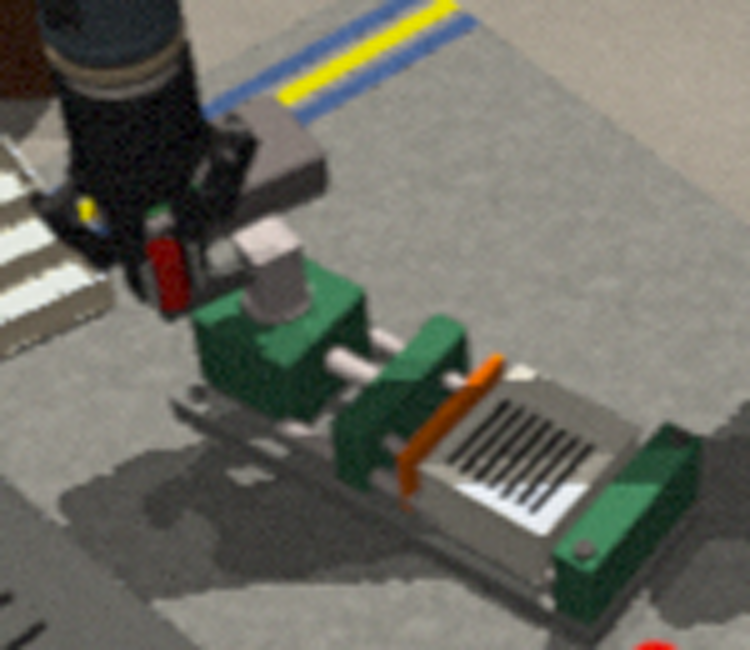

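View pics/t8b.png

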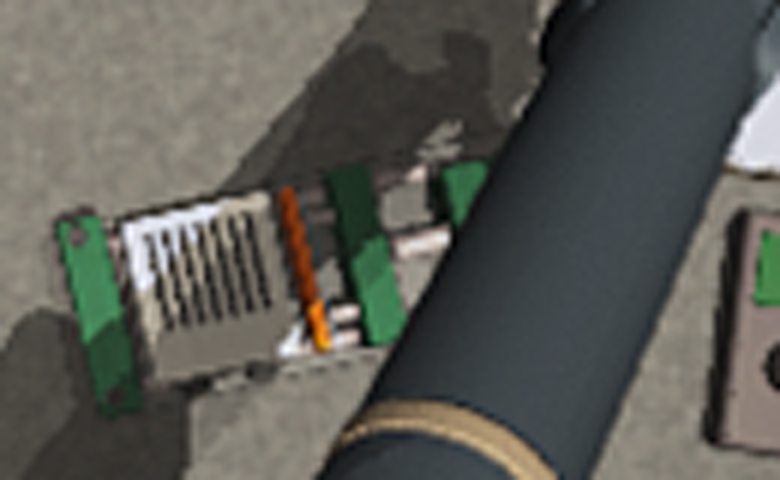

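View pics/w8.png

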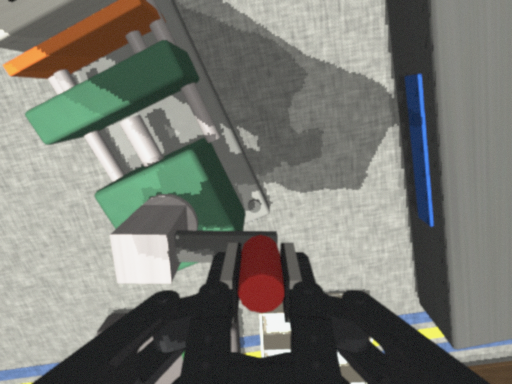

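```bash
python3 -c "
from h import *
to([.5239+.064,-.2146-.0113,.1533],-10)"
```

```text
t [ 0.0002 -0.0008  0.0003] r [-0.22 -0.24 -0.12]
```

Request:
move_arm(
  deltas=[
    {"tx": -0.0201,"ty": -0.0032,"tz": 0,"rx": -0.2,"ry": -0.2,"rz": 0,"fingers": 0.015},
    {"tx": -0.0382,"ty": -0.0124,"tz": 0,"rx": -0.2,"ry": -0.2,"rz": 0,"fingers": 0.015},
    {"tx": -0.0526,"ty": -0.0268,"tz": 0,"rx": -0.2,"ry": -0.2,"rz": 0,"fingers": 0.015},
    {"tx": -0.0618,"ty": -0.0449,"tz": 0,"rx": -0.2,"ry": -0.2,"rz": 0,"fingers": 0.015},
    {"tx": -0.065,"ty": -0.065,"tz": 0,"rx": -0.2,"ry": -0.2,"rz": 0,"fingers": 0.015},
    {"tx": -0.0618,"ty": -0.0851,"tz": 0,"rx": -0.2,"ry": -0.2,"rz": 0,"fingers": 0.015},
    {"tx": -0.0526,"ty": -0.1032,"tz": 0,"rx": -0.2,"ry": -0.2,"rz": 0,"fingers": 0.015},
    {"tx": -0.0382,"ty": -0.1176,"tz": 0,"rx": -0.2,"ry": -0.2,"rz": 0,"fingers": 0.015},
    {"tx": -0.0201,"ty": -0.1268,"tz": 0,"rx": -0.2,"ry": -0.2,"rz": 0,"fingers": 0.015},
    {"tx": 0.0,"ty": -0.13,"tz": 0,"rx": -0.2,"ry": -0.2,"rz": 0,"fingers": 0.015},
    {"tx": 0.0201,"ty": -0.1268,"tz": 0,"rx": -0.2,"ry": -0.2,"rz": 0,"fingers": 0.015},
    {"tx": 0.0382,"ty": -0.1176,"tz": 0,"rx": -0.2,"ry": -0.2,"rz": 0,"fingers": 0.015},
    {"tx": 0.0526,"ty": -0.1032,"tz": 0,"rx": -0.2,"ry": -0.2,"rz": 0,"fingers": 0.015},
    {"tx": 0.0618,"ty": -0.0851,"tz": 0,"rx": -0.2,"ry": -0.2,"rz": 0,"fingers": 0.015},
    {"tx": 0.065,"ty": -0.065,"tz": 0,"rx": -0.2,"ry": -0.2,"rz": 0,"fingers": 0.015},
    {"tx": 0.0618,"ty": -0.0449,"tz": 0,"rx": -0.2,"ry": -0.2,"rz": 0,"fingers": 0.015},
    {"tx": 0.0526,"ty": -0.0268,"tz": 0,"rx": -0.2,"ry": -0.2,"rz": 0,"fingers": 0.015},
    {"tx": 0.0382,"ty": -0.0124,"tz": 0,"rx": -0.2,"ry": -0.2,"rz": 0,"fingers": 0.015},
    {"tx": 0.0201,"ty": -0.0032,"tz": 0,"rx": -0.2,"ry": -0.2,"rz": 0,"fingers": 0.015},
    {"tx": 0.0,"ty": 0.0,"tz": 0,"rx": -0.2,"ry": -0.2,"rz": 0,"fingers": 0.015},
  ],
)

```text
clock: 17.68
tool_pos: [0.589, -0.2247, 0.1531]
eef_rot: [-0.003, 0.766, 0.643, 0.0]
wrist_force: [-1.7, 2.0, 7.0]
gripper_width: 0.25
```

```bash
python3 -c "
from h import *
st(); snap('scene','s9'); snap('top','t9');snap('wrist','w9');st()
a=cv2.imread('pics/s9.png')
cv2.imwrite('pics/s9b.png',cv2.resize(a[90:220,140:290],None,fx=5,fy=5,interpolation=cv2.INTER_CUBIC))
a=cv2.imread('pics/t9.png')
cv2.imwrite('pics/t9b.png',cv2.resize(a[165:235,235:315],None,fx=8,fy=8,interpolation=cv2.INTER_CUBIC))"
```

```text
clk 17.68 pos [ 0.589  -0.2247  0.1531] yaw -10.01 z [-0.003  0.004 -1.   ] F [-1.7  2.   7. ] g 0.25 j [-0.04  0.52  0.47  1.76 -0.29  0.93  0.38]
clk 17.82 pos [ 0.5885 -0.2267  0.1533] yaw -10.21 z [-0.002  0.002 -1.   ] F [-0.4  0.1  6.9] g 0.251 j [-0.04  0.52  0.47  1.76 -0.29  0.93  0.38]
```

View pics/s9b.png

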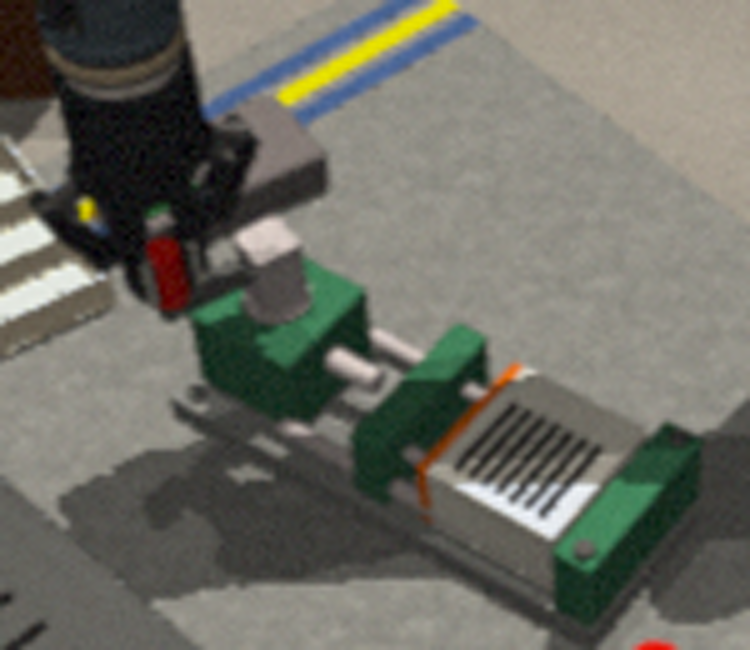

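View pics/t9b.png

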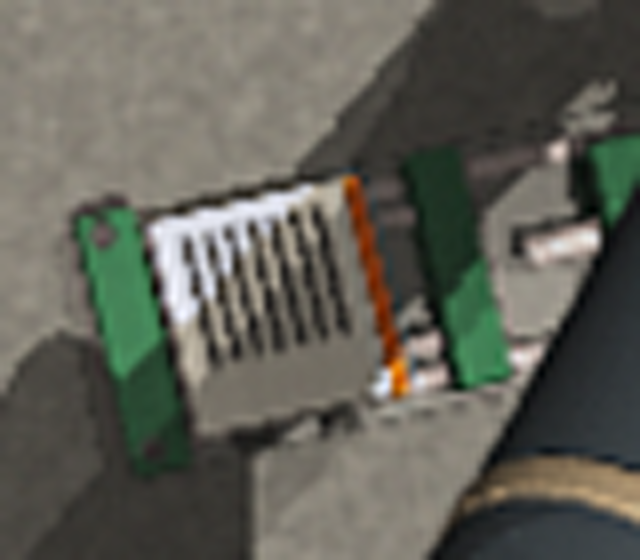

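View pics/w9.png

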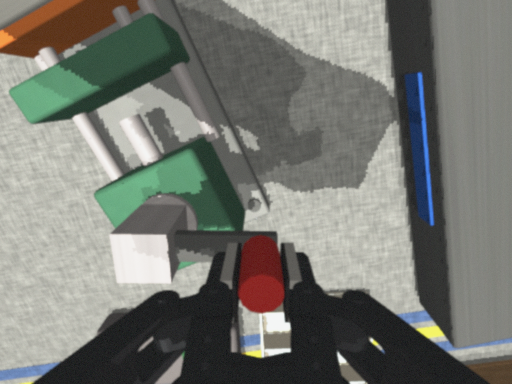

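Request:
move_arm(
  deltas=[
    {"tx": -0.0201,"ty": -0.0032,"tz": 0,"rx": -0.1,"ry": -0.1,"rz": 0,"fingers": 0.015},
    {"tx": -0.0382,"ty": -0.0124,"tz": 0,"rx": -0.1,"ry": -0.1,"rz": 0,"fingers": 0.015},
    {"tx": -0.0526,"ty": -0.0268,"tz": 0,"rx": -0.1,"ry": -0.1,"rz": 0,"fingers": 0.015},
    {"tx": -0.0618,"ty": -0.0449,"tz": 0,"rx": -0.1,"ry": -0.1,"rz": 0,"fingers": 0.015},
    {"tx": -0.065,"ty": -0.065,"tz": 0,"rx": -0.1,"ry": -0.1,"rz": 0,"fingers": 0.015},
    {"tx": -0.0618,"ty": -0.0851,"tz": 0,"rx": -0.1,"ry": -0.1,"rz": 0,"fingers": 0.015},
    {"tx": -0.0526,"ty": -0.1032,"tz": 0,"rx": -0.1,"ry": -0.1,"rz": 0,"fingers": 0.015},
    {"tx": -0.0382,"ty": -0.1176,"tz": 0,"rx": -0.1,"ry": -0.1,"rz": 0,"fingers": 0.015},
    {"tx": -0.0201,"ty": -0.1268,"tz": 0,"rx": -0.1,"ry": -0.1,"rz": 0,"fingers": 0.015},
    {"tx": 0.0,"ty": -0.13,"tz": 0,"rx": -0.1,"ry": -0.1,"rz": 0,"fingers": 0.015},
    {"tx": 0.0,"ty": -0.13,"tz": 0,"rx": -0.1,"ry": -0.1,"rz": 0,"fingers": 0.015},
  ],
)

```text
clock: 19.2
tool_pos: [0.4597, -0.2019, 0.1537]
eef_rot: [-0.002, 0.766, 0.642, -0.0]
wrist_force: [-3.1, 0.7, 9.6]
gripper_width: 0.246
```

```bash
python3 -c "
from h import *
st(); snap('scene','s10'); snap('top','t10');snap('wrist','w10')
a=cv2.imread('pics/s10.png')
cv2.imwrite('pics/s10b.png',cv2.resize(a[130:230,200:290],None,fx=6,fy=6,interpolation=cv2.INTER_CUBIC))
a=cv2.imread('pics/t10.png')
cv2.imwrite('pics/t10b.png',cv2.resize(a[165:235,235:335],None,fx=8,fy=8,interpolation=cv2.INTER_CUBIC))"
```

```text
clk 19.2 pos [ 0.4597 -0.2019  0.1537] yaw -10.08 z [-0.003  0.002 -1.   ] F [-3.1  0.7  9.6] g 0.246 j [-0.08  0.33  0.5   2.06 -0.22  0.81  0.37]
```

View pics/s10b.png

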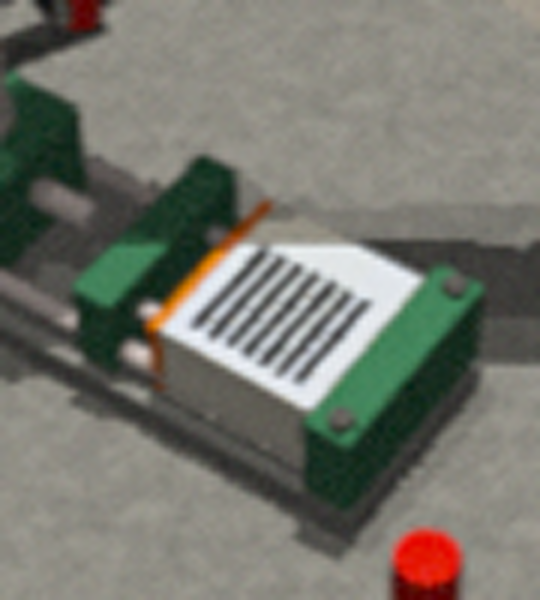

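View pics/t10b.png

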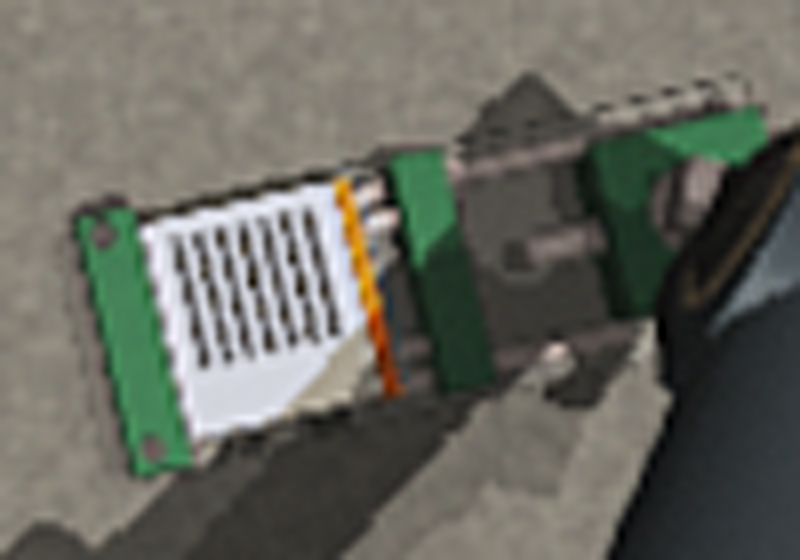

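View pics/w10.png

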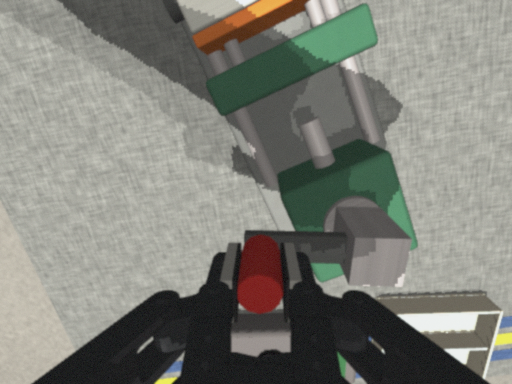

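```bash
cat > gap.py <<'E'
from h import *
def gap(f,zt=.086):
    d=load(f); im=d['frame']
    c=np.array([.5239,-.2146]); a=np.radians(12.3); u=np.array([-np.sin(a),np.cos(a)]); w=np.array([np.cos(a),np.sin(a)])
    ss=np.arange(.03,.16,.0005); G=[]
    for off in np.arange(-.035,.036,.005):
        pts=np.array([proj(d,[*(c+u*s+w*off),zt]) for s in ss],np.float32)
        row=cv2.remap(im,pts[:,0][None],pts[:,1][None],cv2.INTER_LINEAR)
        h=cv2.cvtColor(row,cv2.COLOR_BGR2HSV)[0].astype(int)
        o=(h[:,0]>4)&(h[:,0]<18)&(h[:,1]>150); g=(h[:,0]>55)&(h[:,0]<85)&(h[:,1]>90)
        if o.sum()<2: continue
        so=ss[o]; sg=ss[g&(ss<so.min())&(ss>so.min()-.05)]
        if len(sg)<3: continue
        G.append((so.min()-sg.max(),so.min(),so.max(),sg.max()))
    G=np.array(G); print(f,len(G),np.round(np.median(G,0)*1000,1), 'sd',np.round(G[:,0].std()*1000,1))
E
python3 -c "
from gap import *
for f in ('top0','t3','t8','t9','t10','scene0','s6','s7','s8','s9','s10'):
  try: gap(f)
  except Exception as e: print(f,e)"
```

```text
top0 15 [ 26.5 106.  112.5  80. ] sd 2.8
t3 15 [ 22.5 101.5 112.5  78.5] sd 1.6
t8 15 [ 21.5 127.  137.5 105.5] sd 1.5
t9 15 [ 22.  142.  148.5 120. ] sd 1.4
t10 12 [ 20.8 146.  152.  125.5] sd 1.9
scene0 15 [  6.5 109.  142.  101. ] sd 5.7
s6 15 [  5.5 109.5 142.  103. ] sd 6.8
s7 15 [  7.  112.5 145.  106. ] sd 6.3
s8 15 [  4.5 134.5 149.5 129.5] sd 6.5
s9 15 [  4.5 149.5 155.5 144.5] sd 6.6
s10 15 [  7. 154. 159. 148.] sd 3.8
```

```bash
python3 -c "
from gap import *
for f in ('w3','w4','w6','w8','w9','w10'):
  try: gap(f)
  except Exception as e: print(f,e)
for f,r in (('w9',(0,0,200,130)),('w10',(170,0,400,120))):
  a=cv2.convertScaleAbs(load(f)['frame'],alpha=1.6)[r[1]:r[3],r[0]:r[2]]
  cv2.imwrite('pics/'+f+'z.png',cv2.resize(a,None,fx=3.4,fy=3.4,interpolation=cv2.INTER_CUBIC))"
```

```text
w3 15 [ 22.   99.  106.5  77. ] sd 0.8
w4 15 [ 15.5  89.  103.5  74.5] sd 1.3
w6 15 [ 21.5  97.5 106.   76. ] sd 0.6
w8 15 [  9.5 109.  127.5  99.5] sd 3.0
w9 15 [  8.  120.  140.5 113. ] sd 3.6
w10 10 [ 12.8 136.3 148.8 123.5] sd 1.4
```

View pics/w10z.png

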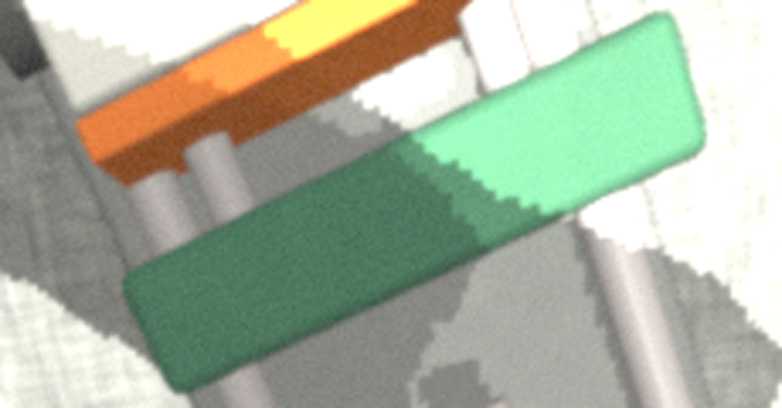

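View pics/w9z.png

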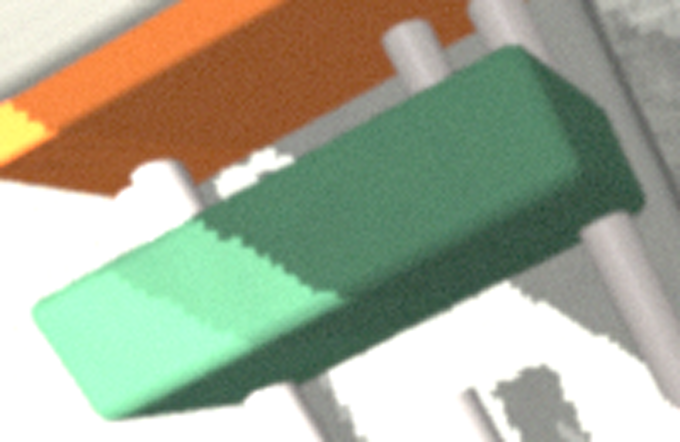

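```bash
python3 -c "
from h import *
a=np.radians(12.3); u=np.array([-np.sin(a),np.cos(a)]); c=np.array([.5239,-.2146])
def s(f,o,x,y,z): p=ray(load(f),np.array([o[0]+x/3.4-.35,o[1]+y/3.4-.35]),z)[:2]-c; return np.round([p@u*1000,p@[np.cos(a)*1000,np.sin(a)*1000]],1)
for z in (.078,.082,.086,.090):
  print(z,'w10 pad back',s('w10',(170,0),98,165,z),s('w10',(170,0),260,90,z),'jaw',s('w10',(170,0),127,284,z),s('w10',(170,0),400,145,z),s('w10',(170,0),660,14,z),
  'w9 pad back',s('w9',(0,0),0,178,z),s('w9',(0,0),280,2,z),s('w9',(0,0),55,130,z),'jaw',s('w9',(0,0),36,310,z),s('w9',(0,0),300,160,z),s('w9',(0,0),510,47,z))
"
```

```text
0.078 w10 pad back [142.6 -52.4] [142.4 -20.9] jaw [122.6 -56.3] [124.9  -1.2] [126.8  47.1] w9 pad back [135.3 -45.3] [139.1  16.8] [137.8 -31.2] jaw [114.5 -53.6] [117.1   6.3] [118.1  49.9]
0.082 w10 pad back [141.8 -51.9] [141.6 -21. ] jaw [122.2 -55.7] [124.5  -1.7] [126.3  45.6] w9 pad back [133.6 -42.5] [137.3  18.3] [136.1 -28.7] jaw [113.3 -50.7] [115.8   8.1] [116.8  50.7]
0.086 w10 pad back [141.  -51.4] [140.8 -21.1] jaw [121.8 -55.1] [124.1  -2.2] [125.8  44.2] w9 pad back [132.  -39.7] [135.6  19.9] [134.4 -26.2] jaw [112.  -47.7] [114.4   9.8] [115.4  51.6]
0.09 w10 pad back [140.2 -50.9] [140.1 -21.2] jaw [121.5 -54.6] [123.6  -2.8] [125.4  42.7] w9 pad back [130.3 -36.9] [133.8  21.4] [132.6 -23.7] jaw [110.7 -44.8] [113.1  11.6] [114.1  52.5]
```

Request:
move_arm(
  deltas=[
    {"tx": 0.0201,"ty": 0.0032,"tz": 0,"rx": 0,"ry": 0,"rz": 0,"fingers": 0.015},
    {"tx": 0.0382,"ty": 0.0124,"tz": 0,"rx": 0,"ry": 0,"rz": 0,"fingers": 0.015},
    {"tx": 0.0526,"ty": 0.0268,"tz": 0,"rx": 0,"ry": 0,"rz": 0,"fingers": 0.015},
    {"tx": 0.0618,"ty": 0.0449,"tz": 0,"rx": 0,"ry": 0,"rz": 0,"fingers": 0.015},
    {"tx": 0.065,"ty": 0.065,"tz": 0,"rx": 0,"ry": 0,"rz": 0,"fingers": 0.015},
    {"tx": 0.0618,"ty": 0.0851,"tz": 0,"rx": 0,"ry": 0,"rz": 0,"fingers": 0.015},
    {"tx": 0.0526,"ty": 0.1032,"tz": 0,"rx": 0,"ry": 0,"rz": 0,"fingers": 0.015},
    {"tx": 0.0382,"ty": 0.1176,"tz": 0,"rx": 0,"ry": 0,"rz": 0,"fingers": 0.015},
    {"tx": 0.0382,"ty": 0.1176,"tz": 0,"rx": 0,"ry": 0,"rz": 0,"fingers": 0.015},
    {"tx": 0.0382,"ty": 0.1176,"tz": 0,"rx": 0,"ry": 0,"rz": 0,"fingers": 0.015},
  ],
)

```text
clock: 20.6
tool_pos: [0.5826, -0.1852, 0.1532]
eef_rot: [-0.002, 0.767, 0.642, -0.0]
wrist_force: [1.5, 0.3, 6.0]
gripper_width: 0.247
```

```bash
python3 -c "
from gap import *
st(); snap('scene','s11'); snap('top','t11');snap('wrist','w11')
for f in('t11','w11'):
  try: gap(f)
  except Exception as e: print(e)
a=cv2.convertScaleAbs(cv2.imread('pics/w11.png'),alpha=1.5)
cv2.imwrite('pics/w11b.png',cv2.resize(a,None,fx=1.5,fy=1.5,interpolation=cv2.INTER_CUBIC))
a=cv2.imread('pics/t11.png')
cv2.imwrite('pics/t11b.png',cv2.resize(a[165:235,235:335],None,fx=8,fy=8,interpolation=cv2.INTER_CUBIC))"
```

```text
clk 20.6 pos [ 0.5826 -0.1852  0.1532] yaw -10.15 z [-0.003  0.003 -1.   ] F [1.5 0.3 6. ] g 0.247 j [-0.1   0.49  0.46  1.81 -0.27  0.91  0.31]
t11 15 [ 13.5 146.5 153.  133. ] sd 1.6
w11 15 [  7.5 134.  148.5 128.5] sd 2.6
```

View pics/w11b.png

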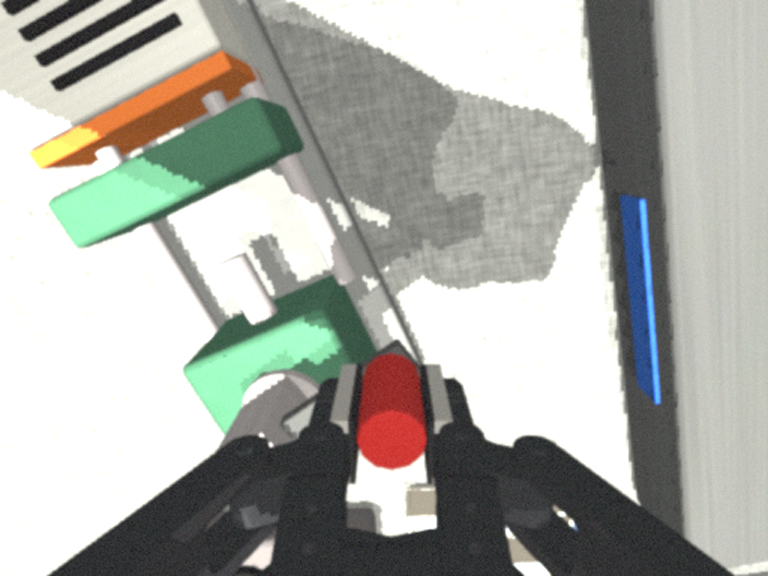

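View pics/t11b.png

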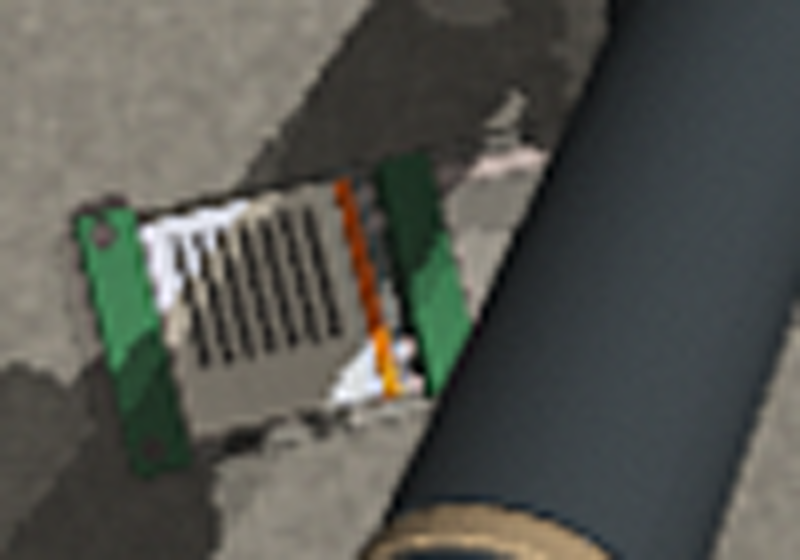

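Request:
move_arm(
  deltas=[
    {"tx": -0.009,"ty": 0.0056,"tz": 0,"rx": 0,"ry": 0,"rz": 0,"fingers": 0.015},
    {"tx": -0.0181,"ty": 0.0092,"tz": 0,"rx": 0,"ry": 0,"rz": 0,"fingers": 0.015},
    {"tx": -0.0282,"ty": 0.0116,"tz": 0,"rx": 0,"ry": 0,"rz": 0,"fingers": 0.015},
    {"tx": -0.0382,"ty": 0.0124,"tz": 0,"rx": 0,"ry": 0,"rz": 0,"fingers": 0.015},
    {"tx": -0.0382,"ty": 0.0124,"tz": 0,"rx": 0,"ry": 0,"rz": 0,"fingers": 0.015},
    {"tx": -0.0382,"ty": 0.0124,"tz": 0,"rx": 0,"ry": 0,"rz": 0,"fingers": 0.015},
  ],
)

```text
clock: 21.5
tool_pos: [0.5887, -0.2242, 0.1535]
eef_rot: [-0.002, 0.767, 0.642, 0.0]
wrist_force: [1.3, -0.8, 7.0]
gripper_width: 0.244
```

```bash
python3 -c "
from gap import *
st(); snap('top','t12')
gap('t12')"
```

```text
clk 21.5 pos [ 0.5887 -0.2242  0.1535] yaw -10.1 z [-0.003  0.004 -1.   ] F [ 1.3 -0.8  7. ] g 0.244 j [-0.03  0.52  0.46  1.76 -0.28  0.93  0.37]
t12 15 [ 13.  146.  153.  133.5] sd 1.7
```

Request:
move_arm(
  deltas=[
    {"tx": 0,"ty": 0,"tz": 0,"rx": 0,"ry": 0,"rz": 0,"fingers": 0.038},
    {"tx": 0,"ty": 0,"tz": 0,"rx": 0,"ry": 0,"rz": 0,"fingers": 0.038},
    {"tx": 0,"ty": 0,"tz": 0,"rx": 0,"ry": 0,"rz": 0,"fingers": 0.038},
    {"tx": 0,"ty": 0,"tz": -0.02,"rx": 0,"ry": 0,"rz": 0,"fingers": 0.038},
    {"tx": 0,"ty": 0,"tz": -0.05,"rx": 0,"ry": 0,"rz": 0,"fingers": 0.038},
    {"tx": 0,"ty": 0,"tz": -0.1,"rx": 0,"ry": 0,"rz": 0,"fingers": 0.038},
    {"tx": 0.02,"ty": -0.04,"tz": -0.13,"rx": 0,"ry": 0,"rz": 0,"fingers": 0.038},
    {"tx": 0.05,"ty": -0.09,"tz": -0.14,"rx": 0,"ry": 0,"rz": 0,"fingers": 0.038},
    {"tx": 0.068,"ty": -0.118,"tz": -0.14,"rx": 0,"ry": 0,"rz": 0,"fingers": 0.038},
    {"tx": 0.068,"ty": -0.118,"tz": -0.14,"rx": 0,"ry": 0,"rz": 0,"fingers": 0.038},
    {"tx": 0.068,"ty": -0.118,"tz": -0.14,"rx": 0,"ry": 0,"rz": 0,"fingers": 0.038},
  ],
)

```text
clock: 22.92
tool_pos: [0.4854, -0.1377, 0.2952]
eef_rot: [-0.001, 0.767, 0.642, 0.001]
wrist_force: [-0.3, -0.9, 0.5]
gripper_width: 0.444
```

```bash
python3 -c "
from gap import *
st(); snap('wrist','w13');snap('scene','s13');snap('top','t13')
gap('w13');gap('t13')
a=cv2.convertScaleAbs(cv2.imread('pics/w13.png'),alpha=1.4)
cv2.imwrite('pics/w13b.png',cv2.resize(a,None,fx=1.5,fy=1.5,interpolation=cv2.INTER_CUBIC))
a=cv2.imread('pics/s13.png')
cv2.imwrite('pics/s13b.png',cv2.resize(a[90:220,140:290],None,fx=5,fy=5,interpolation=cv2.INTER_CUBIC))"
```

```text
clk 22.93 pos [ 0.4854 -0.1377  0.2952] yaw -10.13 z [-0.001  0.003 -1.   ] F [-0.3 -0.9  0.5] g 0.444 j [-0.25  0.15  0.51  1.89 -0.08  1.12  0.11]
w13 15 [ 13.  147.  152.5 134. ] sd 1.9
t13 15 [ 12.5 146.  153.  133.5] sd 1.2
```

View pics/w13b.png

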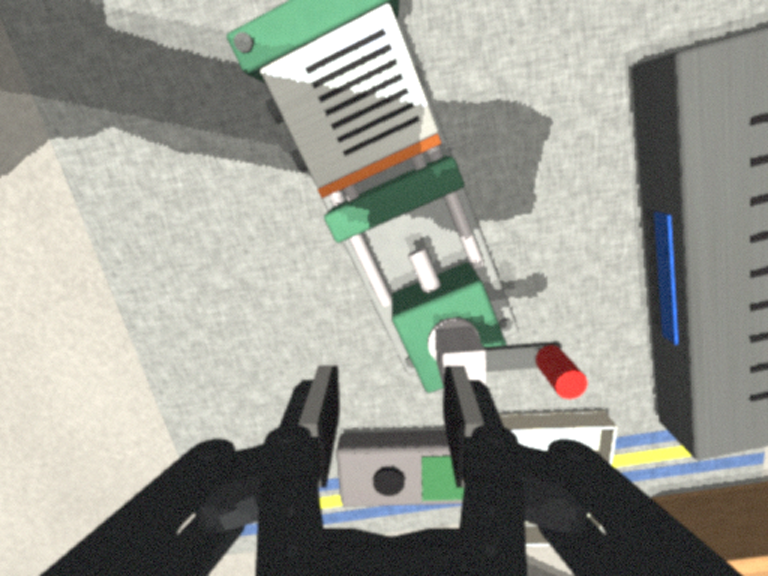

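View pics/s13b.png

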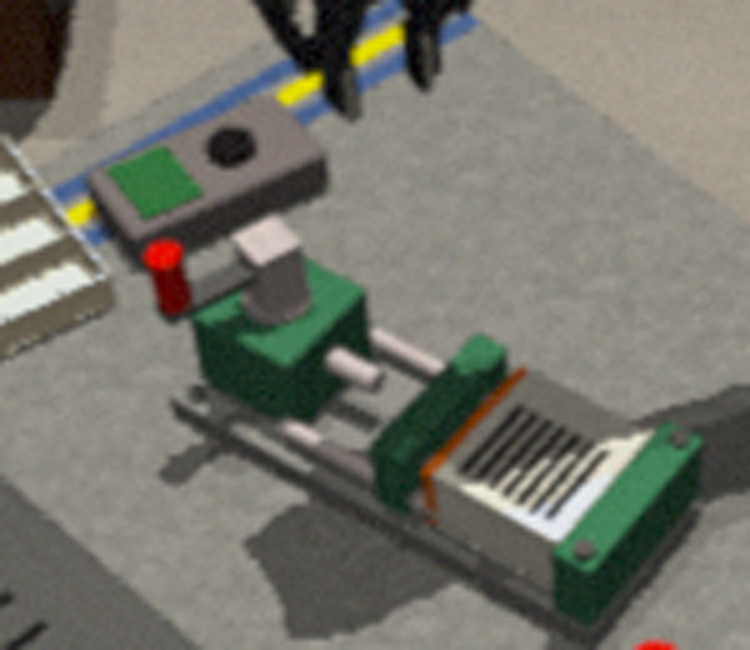

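View pics/t13.png

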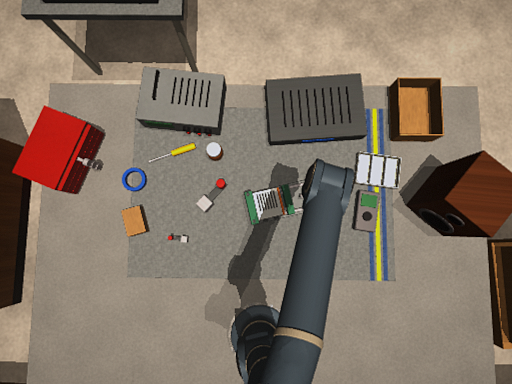

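```bash
python3 -c "
from h import *
st(); print(robot.sign_off())"
```

```text
clk 23.07 pos [ 0.4854 -0.138   0.2943] yaw -10.18 z [-0.003  0.003 -1.   ] F [-0.2  0.2 -1.7] g 0.447 j [-0.25  0.15  0.51  1.89 -0.08  1.12  0.11]
the job is handed in; nothing more can be done
None
```

I fitted the middle-sized crank onto the square shaft, down to the collar. I then wound it clockwise about 3.75 turns by its red handle, released it and moved clear, and handed the job in at 23 s of the 72 s allowed.

**Last checks**
- **Case:** the case sits against the fixed jaw, with the orange pad pressed on its other side.
- **Pad:** the gap between pad and green jaw measured 12.5 mm (top camera) and 13 mm (wrist camera). From 22 mm free, that puts the pad about 9–9.5 mm in, against a target of about 10 mm. The gap estimates scattered by 1–2 mm.
- **Crank:** it is still on the shaft. It stopped about 1 mm above the height I expected, with about 8 N pressing up on the tool, and the pictures show the hub on the collar.
- **Other things on the bench:** they look undisturbed in the final overhead picture, and the gripper was touching nothing.

**What disagreed:** early on, the scene and top cameras differed by 3–4 mm in the crank's position. I relied on close-up wrist views for both the grasp and the fit. Oblique wrist views also gave gap readings that didn't match, so I did not use them for the final pad figure.

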